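# Load a solder reel on its brake stand

## Task

Load the solder stand: put the reel of solder on the spindle so that it rests on the brake plate, lay the brown fibre washer on top of the reel, then the red keyhole keeper over the spindle's head. Press the stack down against the brake spring and slide the keeper until its slot is fully home under the head, then let go so that the spring lifts it and the head sits in the keeper's sunk seat. Leave the two jars and the small USB tester where they are.

Things in the scene. Friction and masses are not known exactly. Their poses are not given: they have to be found in the camera images.
- reel_stand: fixed grey stand; origin on the bench under the spindle's axis, z up. Round foot 88 mm across, 12 mm thick; towards -x a 22 mm wide arm carries a wire eye 50 mm high, 78 mm from the axis. Steel spindle in the middle: shaft 16 mm across up to z = 58 mm, tapering to a neck 8 mm across from z = 62 to 73 mm, then a head 16 mm across. Behind it on the left stands a tall panel.
- spindle_neck (a point): point on the spindle's axis in the plane of the head's underside, 73 mm above the bench
- spindle_top (a point): top centre of the spindle's head, 82.5 mm above the bench; the head is 9.5 mm high and its upper edge is bevelled
- brake_plate (a joint): sprung aluminium disc 58 mm across round the spindle, on which the reel rests; top 30 mm above the bench at 0. Value: m pressed down, 0 to 0.009 (hard stop). The spring lifts with 4.6 N at 0 and 0.9 N more per mm. Reel, washer and keeper (2.5 to 4 N in all) leave it at 0; pressing it to 7 mm takes 7 to 8.5 N on top of their weight.
- reel_center (a point): centre, half-way up, of the reel of solder wire lying flat on the bench: black flanges 62 mm across, 36 mm high, bore 19 mm, about 0.25 kg; z is its axis, either face up
- washer_center (a point): centre, half-way up, of the flat red-brown fibre washer: 56 mm across, bore 19 mm, 5 mm thick, 30 g, lying on the bench, either face up
- keeper_center (a point): centre, half-way up, of the red keeper plate: 57 mm long (x), 50 mm wide (y), 7.5 mm thick, 50 g, right face (z) up. A keyhole runs along its middle; beside it the top is a flat rail on each side, 9.5 to 25 mm from the middle line. Across each rail stands a rib 5.5 mm high, 11.5 to 15.5 mm to -x of the centre: fingertips on the rails just to +x of the ribs can press and push it to -x.
- keeper_hole (a point): centre of the keeper's 19 mm hole, 11.5 mm to -x of the plate's centre, 5 mm above its underside. With the hole over the head and nothing pressed, the plate's top lies 5.5 mm above the head's underside: press it down 6 to 8 mm, then slide it 23 mm towards its own -x (any direction on the stand will do) until the slot's end meets the neck.
- keeper_seat (a point): centre of the seat, 11.5 mm to +x of the plate's centre, on the seat's floor 5 mm above the underside; locked, it coincides with spindle_neck. The slot from the hole is 11 mm wide and ends 5 mm past this point; round it the top is sunk 2.5 mm, 19 mm across, for the head. The 4 mm lip between hole and seat has full height.
- ball_jar: bystander: small white jar with a blue lid, 31 mm across, 45 mm high; origin at its underside's centre
- lidded_jar: bystander: small cream jar with a red lid, 44 mm across, 40 mm high; origin at its underside's centre
- usb_tester: bystander: small pale USB tester with a dark display lying flat, 79 mm long (x), 26 mm wide, 15 mm high; origin at its underside, about its middle
Not all that is in view belongs to the job. Leave any black look-alike of the part that bears keeper_center alone.

How it is judged:
On the way, in this order (a step that is already met when the one before it is completed fails the run):
1. the reel is on the spindle and down on the brake plate (horizontal distance between reel_center and spindle_neck below 0.005 m and z of reel_center in the frame of reel_stand between 0.037 and 0.0495 m), for 0.2 s.
2. the washer lies on the reel, round the spindle (horizontal distance between washer_center and spindle_neck below 0.009 m and z of washer_center in the frame of reel_stand between 0.058 and 0.0705 m), for 0.2 s.
3. the keeper lies on the washer with its hole over the spindle's head (horizontal distance between keeper_hole and spindle_neck below 0.006 m and z of keeper_center in the frame of reel_stand between 0.063 and 0.0775 m), for 0.1 s.
4. the keeper has been pressed down against the spring and slid under the head (horizontal distance between keeper_seat and spindle_neck below 0.008 m and z of keeper_seat in the frame of reel_stand between 0.06 and 0.0745 m and value of joint brake_plate above 0.001 m), for 0.1 s.
At the end, for the whole second after the job is handed in: Reel, washer, keeper on the spindle in that order, released: reel within 5 mm, washer within 9 mm of the axis, each flat on the part below; keeper seat within 3 mm of the axis, seat floor within 1.5 mm of the head's underside; brake plate held down 1.5 to 4.5 mm (horizontal distance between reel_center and spindle_neck below 0.005 m and z of reel_center in the frame of reel_stand between 0.043 and 0.047 m and horizontal distance between washer_center and spindle_neck below 0.009 m and z of washer_center in the frame of reel_stand between 0.0635 and 0.0675 m and horizontal distance between keeper_seat and spindle_neck below 0.003 m and z of keeper_seat in the frame of reel_stand between 0.0715 and 0.0745 m and angle between keeper_center's own z axis and vertical below 0.06 rad and value of joint brake_plate between 0.0015 and 0.0045 m); the robot touches nothing.
It fails at once if a jar or the USB tester is moved by more than 3 cm (distance of any of ball_jar, lidded_jar, usb_tester from where it was at the start of the episode above 0.03 m).
It also fails if it takes over 61 s, if anything falls off the work surface, if the arm or the gripper's body presses on something with over 40 N, if the wrist force passes 120 N, or if a joint passes its speed limit or range.

## Robot

A 6-joint arm with a two-finger parallel gripper is mounted at the origin on a cart in front of the work surface, level with it; the furniture and walls round the work are solid. World frame = base frame: x ahead of the robot, y to its left, z up, the work surface at z = 0. Lengths are in m, angles in rad, forces in N, time in s.
With the tool pointing down it reaches from about 0.225 to 0.725 m from the base axis. Payload 3.1 kg.
Tool frame: the origin (TCP) lies where the fingers leave the gripper's body, on its centre line; the fingertips stand 73 mm ahead of it and the grasp point (between the pads) lies 54 mm ahead of it (bot.nose_length is the z of the fingertips in the tool frame, in m); z points along the fingers, y is the direction in which the jaws open and shut (so a half turn about z gives the same grasp; the last joint's range is limited). The gripper opens to 85 mm and grips with 20 to 120 N. Pads are 22 mm wide; open, the fingers measure 114 mm over their backs; the gripper's body (76 mm by 85 mm) begins 54 mm behind the grasp point. The pads swing forward as they close: fully open they stand 13 mm farther back than shut.
Start: joints at [-1.251, 0.048, 0.099, 1.622, 0, 1.443], TCP at [0.227, -0.473, 0.304] pointing down, gripper open.
Joint ranges: [-2.91, 2.91], [-0.99, 1.94], [-1.21, 1.42], [-2.12, 2.29], [-1.49, 1.47], [-3.14, 3.14]. Speed limits (rad/s): [2.79, 2.79, 3.14, 3.14, 3.14, 3.14].

## Interface

Orientations are given as a rotation vector (axis times angle).
In Python, from plant import sensors, read_camera, workorder, bot gives the robot as it stands. The module is installed in compiled form; this text tells all that it offers.
- The arm moves only by the tool arm_command, never from a script. Its argument "deltas" is a list of rows, each an object with "claw": the closure, from -1 (fully open) to 1 (shut); "linear": the shift along the tool's x, y, z in mm, a list of three; "yaw": the turn about the tool's z in degrees. A call has 1 to 10 rows; each row is the pose to reach, as a shift and turn from the pose commanded when the call began, along the tool's axes at that moment; what a row does not reach only later rows make up. A row lasts 1/10 s, in which the tool goes at most 50 mm and 8.59 degrees, less where a joint would pass 70% of its speed; a pose out of reach is approached as far as the arm can. A call with a gripper value outside its range is refused whole. The fingers move at their own pace and stop on an object; "newtons" is the grip in N (left out, the last holds). Time passes only in rows, so rows that repeat a pose let the fingers close. It gives the time, the measured TCP pose, the force and the opening at its end, in the units of the state.
- sensors.read_state(): the state, without advancing time (a new reading comes with each control period).
- read_camera(name): name is "scene" or "top" or "wrist"; returns a dict with "image" (420x560x3 uint8, red, green, blue), "vertical_fov" (degrees; the focal length in pixels is half the picture's height over the tangent of half this angle, whatever the lens; pixels are square), "cx", "cy" (the principal point, pixels), "dist_coeffs" ([k1, k2, p1, p2, k3] as OpenCV has them; the pictures are not rectified), "R" (3x3) and "t" (3): a world point X has camera coordinates R X + t. Camera axes: x right, y down, z forward; pixel columns grow to the right and rows downward; lengths in m; the calibration is good to about 2 mm. A picture is of the moment at which its call begins. There is no depth.
- workorder.finish_job(): hands the job in, once; it reports no verdict.
The state is a dict: "t": time; "q": joint angles; "qd": joint speeds; "joint_efforts": joint torques, N m; "ee_pos": TCP position; "ee_rot": TCP orientation; "contact_force": force on the tool from outside, world axes, zero at the start; "ft_torque": the same for the moment, N m; "finger_gap": opening from 0.0 (shut) to 1.0 (fully open).
Only numpy, scipy, OpenCV 4.12 (cv2) and the standard library are available. Lean on these libraries where they do the work, as an engineer would, in place of code of your own. Each camera call takes 0.05 s, during which the arm holds its last target.

## Working session

There is one attempt and no reset: what is moved stays moved. The work goes in short steps, Python scripts to look and compute and a tool call to move; the robot and the scene stay as the last step left them, time stands still between calls to the robot, and variables do not carry over. Pictures are saved under pics/ and viewed, and the job is handed in when it is done.

Besides the shell and the picture viewer there is one more tool, called after "Call:" as name(argument=value, ...), one argument or row to a line, values as JSON. arm_command: Moves the arm, as the interface text tells. Its arguments: {"type":"object","properties":{"deltas":{"type":"array"},"newtons":{"type":"number"}},"required":["deltas"]}

```bash
mkdir -p pics; cat > h.py <<'E'
import numpy as np, cv2, pickle
from plant import sensors, read_camera, workorder, bot
def shot(name,fn):
    c=read_camera(name); cv2.imwrite('pics/'+fn+'.png',c['image'][:,:,::-1]); pickle.dump(c,open('pics/'+fn+'.pkl','wb')); return c
def load(fn): return pickle.load(open('pics/'+fn+'.pkl','rb'))
def K(c):
    h=c['image'].shape[0]; f=h/2/np.tan(np.radians(c['vertical_fov'])/2)
    return np.array([[f,0,c['cx']],[0,f,c['cy']],[0,0,1.]])
def ray(c,uv):
    p=cv2.undistortPoints(np.array([[uv]],float),K(c),np.array(c['dist_coeffs'],float))[0,0]
    R=np.array(c['R']);t=np.array(c['t']); return -R.T@t, R.T@np.array([p[0],p[1],1])
def at(c,uv,z):
    o,d=ray(c,uv); return o+d*(z-o[2])/d[2]
def proj(c,X):
    X=np.atleast_2d(np.array(X,float)); r=cv2.Rodrigues(np.array(c['R'],float))[0]
    return cv2.projectPoints(X,r,np.array(c['t'],float),K(c),np.array(c['dist_coeffs'],float))[0][:,0]
E
python3 - <<'E'
from h import *
for n in ['scene','top','wrist']:
    c=shot(n,n+'0'); R=np.array(c['R']); print(n,c['vertical_fov'],c['cx'],c['cy'],c['dist_coeffs'],-R.T@np.array(c['t']),R.round(3).tolist())
print(sensors.read_state(), bot.nose_length)
E
```

```text
scene 42.325497385784374 284.2830686023066 202.82860151681848 [-0.15875109  0.          0.          0.          0.        ] [0.09416486 0.33789458 1.07539922] [[-0.84, -0.542, 0.012], [-0.423, 0.642, -0.639], [0.339, -0.542, -0.769]]
top 50.06022629430076 272.18019053353777 205.9749164561968 [0.04888165 0.         0.         0.         0.        ] [ 0.40106561 -0.37112653  1.311526  ] [[-0.009, -1.0, -0.01], [-0.994, 0.01, -0.109], [0.109, 0.009, -0.994]]
wrist 63.906383731316026 281.2571929635713 200.3794227782253 [-0.00054486  0.          0.          0.          0.        ] [ 0.29103946 -0.44274397  0.37338019] [[0.434, -0.901, -0.002], [-0.865, -0.417, 0.281], [-0.254, -0.12, -0.96]]
{'t': 0.15, 'q': array([-1.25082134e+00,  4.86077888e-02,  9.79429006e-02,  1.62201346e+00,
        2.87369923e-05,  1.44299359e+00]), 'qd': array([ 0.00157541, -0.00207983,  0.0040984 ,  0.00052996,  0.00019389,
        0.00036591]), 'joint_efforts': array([ 2.05374177e-03, -3.39258385e+01,  3.20424199e+01,  1.53687556e-02,
       -1.30745807e-04, -1.77572847e-06]), 'ee_pos': array([ 0.22718884, -0.47291021,  0.30296438]), 'ee_rot': array([-3.06135366e+00, -6.97089537e-01,  2.38544968e-04]), 'contact_force': array([ 0.00276158,  0.46503521, -0.2476149 ]), 'ft_torque': array([-0.04727809,  0.02805337, -0.02388592]), 'finger_gap': 1.0026052998086288} 0.0726
```

View pics/top0.png

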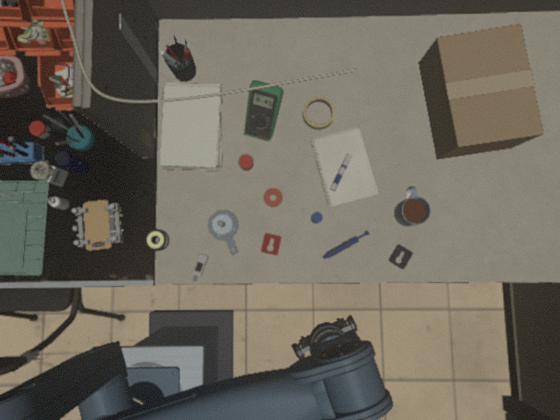

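View pics/scene0.png

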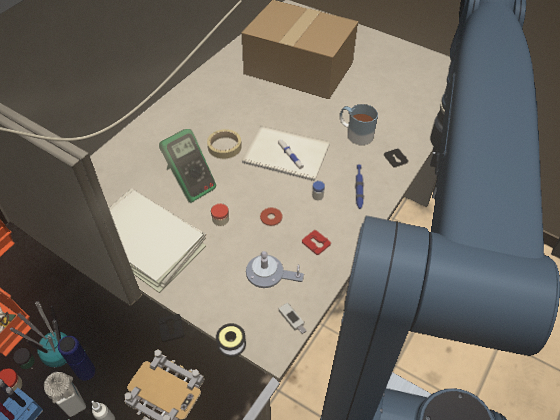

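View pics/wrist0.png

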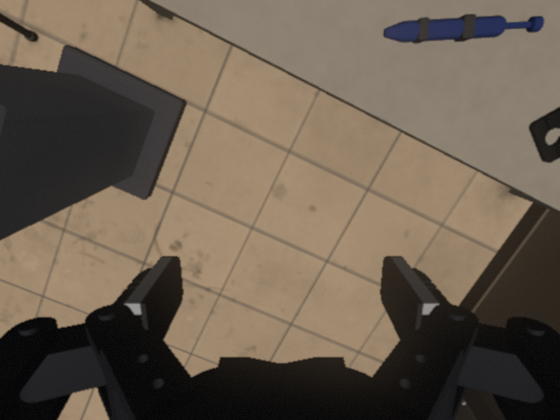

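```bash
python3 - <<'E'
from h import *
c=load('top0');im=c['image'][170:295,120:320,::-1]
cv2.imwrite('pics/tc.png',cv2.resize(im,(800,500),interpolation=cv2.INTER_CUBIC))
s=load('scene0');im=s['image'][180:370,190:350,::-1]
cv2.imwrite('pics/sc.png',cv2.resize(im,(505,600),interpolation=cv2.INTER_CUBIC))
for n,uv,z in [('reel',(157,240),.036),('washer',(273,197),.005),('keeper',(271,243),.0075),('black',(400,257),.0075),('head',(222,222),.0825),('jar',(246,162),.04),('ball',(316,217),.045),('usb',(201,265),.015)]:
    print(n,at(c,uv,z).round(4))
for n,uv,z in [('reel',(231,339),.036),('washer',(271,216),.005),('keeper',(316,242),.0075),('head',(264,255),.0825)]:
    print(n,at(s,uv,z).round(4))
E
```

```text
reel [ 0.4475 -0.0325  0.036 ]
washer [ 0.571  -0.3614  0.005 ]
keeper [ 0.4367 -0.3544  0.0075]
black [ 0.394  -0.7231  0.0075]
head [ 0.4932 -0.2216  0.0825]
jar [ 0.6687 -0.2849  0.04  ]
ball [ 0.5077 -0.4825  0.045 ]
usb [ 0.3757 -0.154   0.015 ]
reel [ 0.4453 -0.0247  0.036 ]
washer [ 0.5706 -0.3624  0.005 ]
keeper [ 0.434  -0.3538  0.0075]
head [ 0.4881 -0.2119  0.0825]
```

View pics/tc.png

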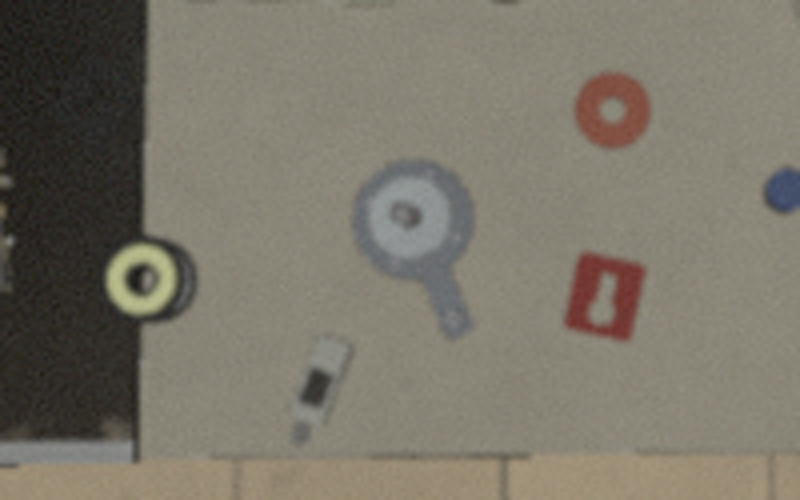

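View pics/sc.png

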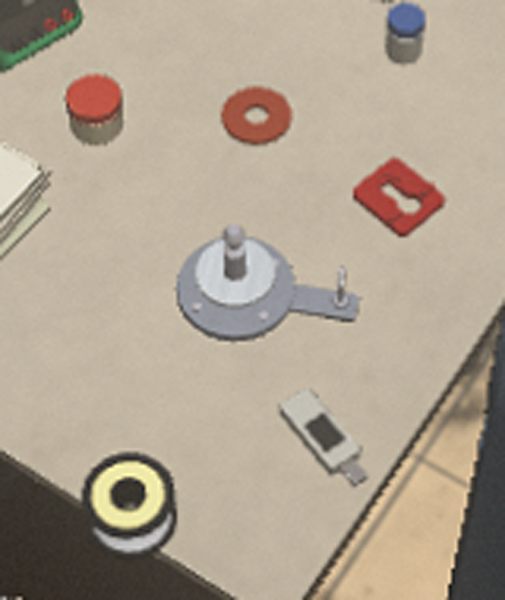

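```bash
cat >> h.py <<'E'
from scipy.spatial.transform import Rotation as Ro
def heading(s=None):
    s=s or sensors.read_state(); M=Ro.from_rotvec(s['ee_rot']).as_matrix(); return np.degrees(np.arctan2(M[1,0],M[0,0])),M
def go(p,h=None):
    s=sensors.read_state(); h0,M=heading(s); d=M.T@(np.array(p)-s['ee_pos'])*1000
    print('t',round(s['t'],2),'pos',s['ee_pos'].round(4),'head',round(h0,2),'tilt',M[:,2].round(4),'LINEAR',d.round(1),'YAW',None if h is None else round(-((h-h0+180)%360-180),2),'q6',s['q'][5].round(2),'F',s['contact_force'].round(2),'gap',round(s['finger_gap'],3))
E
python3 - <<'E'
from h import *
s=load('scene0');c=load('top0')
print(at(s,(135,303),0),at(c,(157,150),0),at(s,(240,372),0))
go([.447,-.03,.2],90)
E
```

```text
[0.69058519 0.01302373 0.        ] [ 0.71571414 -0.017943    0.        ] [0.39768077 0.01342489 0.        ]
t 0.15 pos [ 0.2272 -0.4729  0.303 ] head 25.66 tilt [-6.0e-04  1.8e-03 -1.0e+00] LINEAR [ 389.9 -303.9  103.6] YAW -64.34 q6 1.44 F [ 0.    0.47 -0.25] gap 1.003
```

Call:
arm_command(
  deltas=[
    {"claw": -1, "linear": [390, -304, 104], "yaw": -64},
    {"claw": -1, "linear": [390, -304, 104], "yaw": -64},
    {"claw": -1, "linear": [390, -304, 104], "yaw": -64},
    {"claw": -1, "linear": [390, -304, 104], "yaw": -64},
    {"claw": -1, "linear": [390, -304, 104], "yaw": -64},
    {"claw": -1, "linear": [390, -304, 104], "yaw": -64},
    {"claw": -1, "linear": [390, -304, 104], "yaw": -64},
    {"claw": -1, "linear": [390, -304, 104], "yaw": -64},
    {"claw": -1, "linear": [390, -304, 104], "yaw": -64},
    {"claw": -1, "linear": [390, -304, 104], "yaw": -64},
  ],
  newtons=40,
)

```text
t: 1.15
ee_pos: [0.4453, -0.033, 0.2005]
ee_rot: [2.228, 2.215, 0.0]
contact_force: [0.6, -1.1, 0.1]
finger_gap: 1.0
```

```bash
python3 - <<'E'
from h import *
shot('wrist','w1');shot('top','t1');go([.447,-.03,.2],90)
E
```

```text
t 1.25 pos [ 0.4452 -0.0297  0.1989] head 90.18 tilt [-0.0026  0.0032 -1.    ] LINEAR [-0.3  1.8 -1.1] YAW 0.18 q6 1.35 F [-0.54  0.88 -0.38] gap 1.004
```

View pics/w1.png

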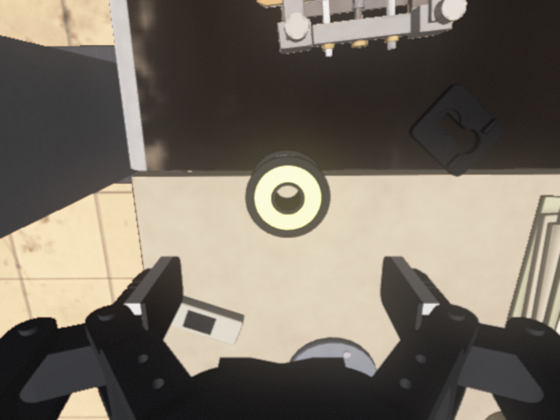

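```bash
cat >> h.py <<'E'
def blob(c,lo,hi,z,roi=None):
    hsv=cv2.cvtColor(c['image'],cv2.COLOR_RGB2HSV); m=cv2.inRange(hsv,np.array(lo),np.array(hi))
    if roi: mm=np.zeros_like(m); mm[roi[1]:roi[3],roi[0]:roi[2]]=255; m&=mm
    k=max(cv2.findContours(m,cv2.RETR_EXTERNAL,cv2.CHAIN_APPROX_NONE)[0],key=cv2.contourArea)[:,0].astype(float)
    P=np.array([at(c,p,z)[:2] for p in k]).astype(np.float32)
    return P,k
E
python3 - <<'E'
from h import *
for n,roi in [('w1',(230,150,350,250)),('t1',(130,215,190,265)),('t1',None)][:2]:
    c=load(n); print(c['image'][165 if n=='w1' else 240, 287 if n=='w1' else 160])
    P,k=blob(c,(20,60,90),(40,255,255),.036,roi); print(n,len(P),cv2.minEnclosingCircle(P),cv2.fitEllipse(P))
E
```

```text
[179 172 131]
w1 94 ((0.44933706521987915, -0.02961893379688263), 0.012812911532819271) ((0.4493342936038971, -0.029459984973073006), (0.024630438536405563, 0.02469918504357338), 13.935103416442871)
[162 165 124]
t1 55 ((0.449504017829895, -0.026118293404579163), 0.025119716301560402) ((0.44966328144073486, -0.02634272165596485), (0.04464168846607208, 0.04544420167803764), 72.3587875366211)
```

```bash
python3 - <<'E'
from h import *
c=load('w1')
hsv=cv2.cvtColor(c['image'],cv2.COLOR_RGB2HSV); print(hsv[197,255:325:5].tolist())
P,k=blob(c,(15,40,200),(45,255,255),.036,(230,150,350,250)); print(cv2.minEnclosingCircle(P),cv2.fitEllipse(P))
P,k=blob(c,(0,0,0),(180,255,60),.036,(240,178,335,250)); print(cv2.minEnclosingCircle(P))
go([.4493,-.0295,.077],90)
E
```

```text
[[28, 47, 253], [29, 32, 252], [29, 33, 252], [28, 58, 245], [25, 72, 88], [26, 76, 84], [20, 52, 172], [20, 53, 144], [24, 78, 85], [23, 70, 91], [28, 59, 243], [29, 36, 252], [29, 35, 252], [28, 59, 245]]
((0.4509977102279663, -0.04348817095160484), 0.052245620638132095) ((0.4508393108844757, -0.0399051271378994), (0.06845496594905853, 0.09627234935760498), 89.07136535644531)Traceback (most recent call last):
  File "<stdin>", line 5, in <module>
  File "h.py", line 26, in blob
    k=max(cv2.findContours(m,cv2.RETR_EXTERNAL,cv2.CHAIN_APPROX_NONE)[0],key=cv2.contourArea)[:,0].astype(float)
      ~~~^^^^^^^^^^^^^^^^^^^^^^^^^^^^^^^^^^^^^^^^^^^^^^^^^^^^^^^^^^^^^^^^^^^^^^^^^^^^^^^^^^^^
ValueError: max() iterable argument is empty
```

Call:
arm_command(
  deltas=[
    {"claw": -1, "linear": [0, 4.1, 60], "yaw": 0},
    {"claw": -1, "linear": [0, 4.1, 100], "yaw": 0},
    {"claw": -1, "linear": [0, 4.1, 122], "yaw": 0},
    {"claw": -1, "linear": [0, 4.1, 122], "yaw": 0},
    {"claw": 1, "linear": [0, 4.1, 122], "yaw": 0},
    {"claw": 1, "linear": [0, 4.1, 122], "yaw": 0},
    {"claw": 1, "linear": [0, 4.1, 122], "yaw": 0},
    {"claw": 1, "linear": [0, 4.1, 122], "yaw": 0},
  ],
  newtons=40,
)

```text
t: 2.05
ee_pos: [0.4509, -0.0358, 0.0816]
ee_rot: [2.225, 2.211, 0.004]
contact_force: [-0.1, -0.6, 5.3]
finger_gap: 0.698
```

```bash
python3 - <<'E'
from h import *
shot('wrist','w2');go([.4493,-.0295,.077],90)
E
```

```text
t 2.1 pos [ 0.451  -0.0358  0.0817] head 89.64 tilt [ 0.0049 -0.0018 -1.    ] LINEAR [ 6.3 -1.7  4.6] YAW -0.36 q6 1.35 F [-0.82 -0.72  6.36] gap 0.691
```

View pics/w2.png

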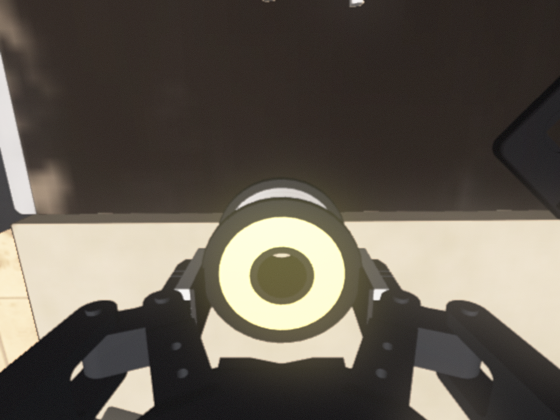

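Call:
arm_command(
  deltas=[
    {"claw": 1, "linear": [0, 0, 0], "yaw": 0},
    {"claw": 1, "linear": [0, 0, 0], "yaw": 0},
  ],
)

```text
t: 2.3
ee_pos: [0.451, -0.0357, 0.0817]
ee_rot: [2.225, 2.211, 0.003]
contact_force: [-0.6, -0.8, 6.5]
finger_gap: 0.693
```

```bash
python3 - <<'E'
from h import *
go([.4493,-.0295,.077],90)
E
```

```text
t 2.3 pos [ 0.451  -0.0357  0.0817] head 89.65 tilt [ 0.0048 -0.0019 -1.    ] LINEAR [ 6.2 -1.7  4.6] YAW -0.35 q6 1.35 F [-0.57 -0.81  6.45] gap 0.693
```

Call:
arm_command(
  deltas=[
    {"claw": 1, "linear": [0, 0, -40], "yaw": 0},
    {"claw": 1, "linear": [0, 0, -85], "yaw": 0},
    {"claw": 1, "linear": [-30, 4, -120], "yaw": 0},
    {"claw": 1, "linear": [-75, 12, -120], "yaw": 0},
    {"claw": 1, "linear": [-125, 20, -120], "yaw": 0},
    {"claw": 1, "linear": [-170, 28, -120], "yaw": 0},
    {"claw": 1, "linear": [-215, 36, -120], "yaw": 0},
    {"claw": 1, "linear": [-245, 41, -120], "yaw": 0},
    {"claw": 1, "linear": [-264, 41, -120], "yaw": 0},
    {"claw": 1, "linear": [-264, 41, -120], "yaw": 0},
  ],
)

```text
t: 3.3
ee_pos: [0.488, -0.3013, 0.1985]
ee_rot: [-2.231, -2.211, 0.001]
contact_force: [-0.2, 1.0, -2.0]
finger_gap: 0.69
```

Call:
arm_command(
  deltas=[
    {"claw": 1, "linear": [0, 0, 0], "yaw": 0},
    {"claw": 1, "linear": [0, 0, 0], "yaw": 0},
    {"claw": 1, "linear": [0, 0, 0], "yaw": 0},
  ],
)

```text
t: 3.6
ee_pos: [0.4885, -0.2978, 0.1991]
ee_rot: [-2.226, -2.216, -0.0]
contact_force: [-0.1, 0.2, -1.6]
finger_gap: 0.69
```

```bash
python3 - <<'E'
from h import *
shot('wrist','w3');shot('scene','s3');go([.4493,-.0295,.077],90)
E
```

```text
t 3.7 pos [ 0.4886 -0.2982  0.1992] head 89.74 tilt [ 1.e-04  1.e-04 -1.e+00] LINEAR [268.5 -40.5 122.2] YAW -0.26 q6 0.91 F [ 0.28 -0.28 -2.86] gap 0.691
```

View pics/w3.png

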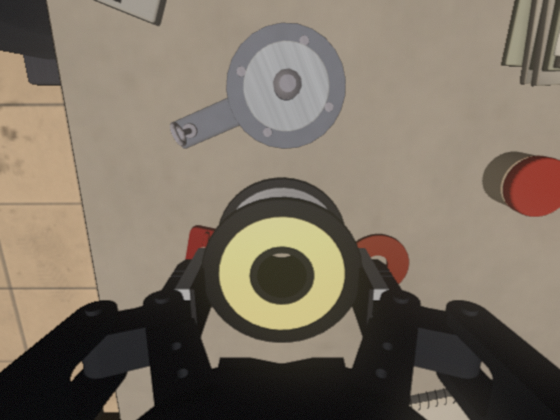

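View pics/s3.png

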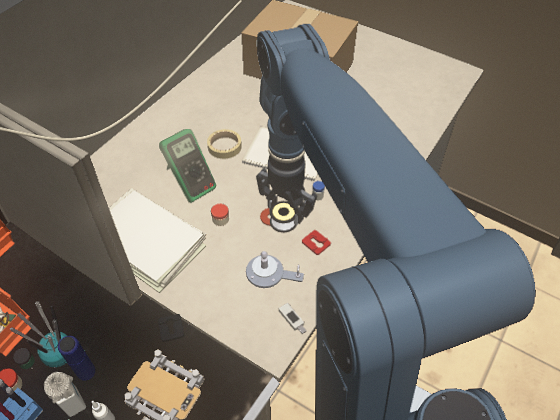

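```bash
python3 - <<'E'
from h import *
c=load('w3'); im=c['image'][:,:,::-1]
cv2.imwrite('pics/w3a.png',cv2.resize(im[10:170,200:380],None,fx=4,fy=4,interpolation=cv2.INTER_CUBIC)[:600])
P,k=blob(c,(15,60,120),(45,255,255),.1535,(190,200,370,350)); print('yellow',cv2.minEnclosingCircle(P),cv2.fitEllipse(P)); 
E
```

```text
yellow ((0.4881085753440857, -0.2913418412208557), 0.024320799857378006) ((0.4880969226360321, -0.29125741124153137), (0.04798905551433563, 0.048113126307725906), 109.22157287597656)
```

View pics/w3a.png

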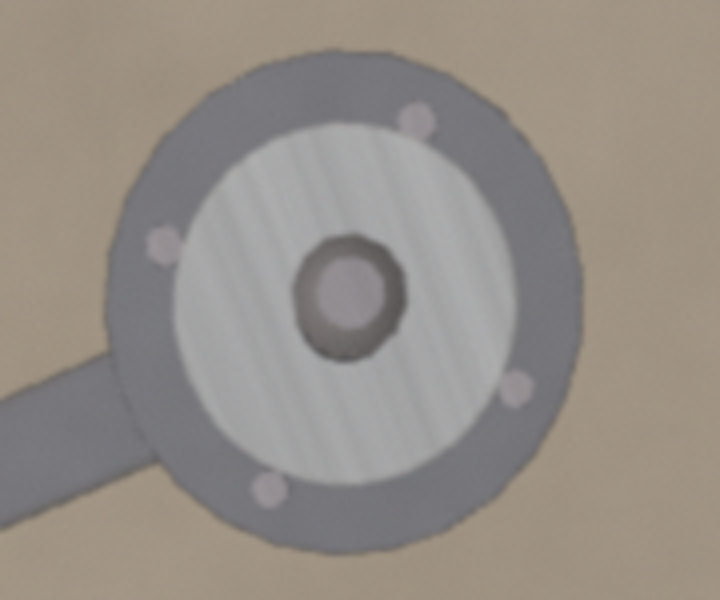

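```bash
python3 - <<'E'
from h import *
c=load('w3')
f=lambda u,v:((u+.5)/4-.5+200,(v+.5)/4-.5+10)
print('head',at(c,f(350,293),.0825))
for z,a,b,l,r,R in [(.03,122,485,173,517,.029),(.012,50,553,105,583,.044)]:
    # project model circle, solve center
    from scipy.optimize import least_squares
    def res(p):
        th=np.linspace(0,2*np.pi,181); q=proj(c,np.c_[p[0]+R*np.cos(th),p[1]+R*np.sin(th),z+0*th])
        u0,v0=f(l,a);u1,v1=f(r,b); return [q[:,0].min()-u0,q[:,0].max()-u1,q[:,1].min()-v0,q[:,1].max()-v1]
    s=least_squares(res,[.49,-.22]); print(z,s.x,np.round(s.fun,2))
t=load('top0');s=load('scene0')
for p in [(.4915,-.215)]:
    print(proj(t,[[*p,.0825]]),proj(s,[[*p,.0825]]))
E
```

```text
head [ 0.49134238 -0.21742852  0.0825    ]
0.03 [ 0.49133919 -0.21740489] [ 0.03 -0.03  0.05 -0.06]
0.012 [ 0.49137708 -0.21753203] [-0.86  0.86 -0.89  1.18]
[[219.58551019 222.65025698]] [[263.5227222  253.32278718]]
```

Call:
arm_command(
  deltas=[
    {"claw": 1, "linear": [37, 1.5, 0], "yaw": 0},
    {"claw": 1, "linear": [65, 2.5, 0], "yaw": 0},
    {"claw": 1, "linear": [73.9, 2.9, 10], "yaw": 0},
    {"claw": 1, "linear": [73.9, 2.9, 25], "yaw": 0},
    {"claw": 1, "linear": [73.9, 2.9, 28], "yaw": 0},
    {"claw": 1, "linear": [73.9, 2.9, 28], "yaw": 0},
    {"claw": 1, "linear": [73.9, 2.9, 28], "yaw": 0},
    {"claw": 1, "linear": [73.9, 2.9, 28], "yaw": 0},
  ],
)

```text
t: 4.5
ee_pos: [0.492, -0.2263, 0.1714]
ee_rot: [2.229, 2.213, 0.0]
contact_force: [0.3, -0.3, -2.7]
finger_gap: 0.692
```

```bash
python3 - <<'E'
from h import *
c=shot('wrist','w4');go([.4493,-.0295,.077],90)
im=c['image'][:,:,::-1]
cv2.imwrite('pics/w4a.png',cv2.resize(im[180:360,180:390],None,fx=3.3,fy=3.3,interpolation=cv2.INTER_CUBIC)[:600])
E
```

```text
t 4.55 pos [ 0.492  -0.2262  0.1715] head 89.6 tilt [ 9.e-04 -7.e-04 -1.e+00] LINEAR [196.5 -44.2  94.4] YAW -0.4 q6 1.02 F [ 0.33 -0.56 -1.87] gap 0.691
```

View pics/w4a.png

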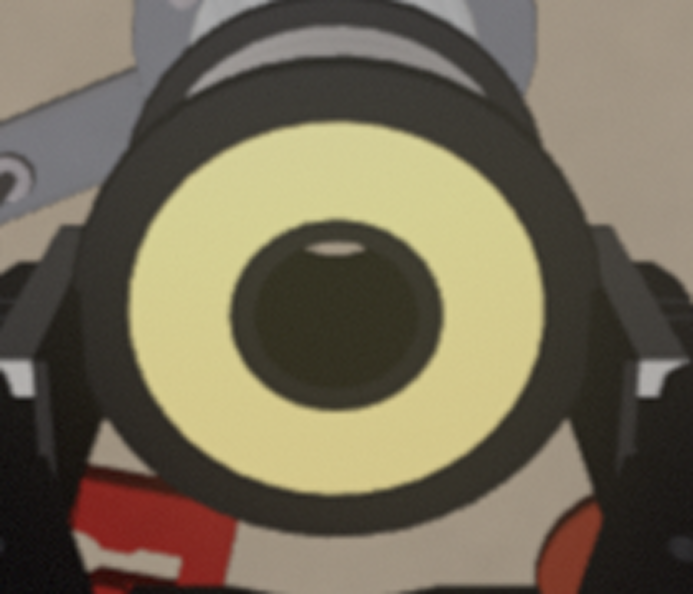

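```bash
python3 - <<'E'
from h import *
c=load('w4'); P,k=blob(c,(15,60,120),(45,255,255),.1715-.0457,(190,200,370,350)); print('yellow',cv2.minEnclosingCircle(P),cv2.fitEllipse(P)); 
E
```

```text
yellow ((0.49166950583457947, -0.21983514726161957), 0.02428925223648548) ((0.4916246235370636, -0.21979984641075134), (0.04801873490214348, 0.048111189156770706), 111.42912292480469)
```

Call:
arm_command(
  deltas=[
    {"claw": 1, "linear": [1.9, 0, 0], "yaw": 0},
    {"claw": 1, "linear": [1.9, 0, 0], "yaw": 0},
    {"claw": 1, "linear": [1.9, 0, 0], "yaw": 0},
  ],
)

```text
t: 4.85
ee_pos: [0.4919, -0.2235, 0.1712]
ee_rot: [2.228, 2.215, 0.0]
contact_force: [0.2, 0.2, -2.0]
finger_gap: 0.69
```

Call:
arm_command(
  deltas=[
    {"claw": 1, "linear": [-0.4, 0, 8], "yaw": 0},
    {"claw": 1, "linear": [-0.4, 0, 16], "yaw": 0},
    {"claw": 1, "linear": [-0.4, 0, 26], "yaw": 0},
    {"claw": 1, "linear": [-0.4, 0, 36], "yaw": 0},
  ],
)

```text
t: 5.25
ee_pos: [0.4914, -0.2236, 0.1336]
ee_rot: [-2.227, -2.214, 0.0]
contact_force: [0.3, -0.1, -1.5]
finger_gap: 0.688
```

Call:
arm_command(
  deltas=[
    {"claw": 1, "linear": [0, 0, 8], "yaw": 0},
    {"claw": 1, "linear": [0, 0, 15], "yaw": 0},
    {"claw": 1, "linear": [0, 0, 20], "yaw": 0},
    {"claw": 1, "linear": [0, 0, 22], "yaw": 0},
    {"claw": 1, "linear": [0, 0, 22], "yaw": 0},
  ],
)

```text
t: 5.75
ee_pos: [0.4917, -0.2239, 0.1128]
ee_rot: [-2.228, -2.215, 0.0]
contact_force: [-0.4, 0.3, -2.0]
finger_gap: 0.689
```

Call:
arm_command(
  deltas=[
    {"claw": -1, "linear": [0, 0, 0], "yaw": 0},
    {"claw": -1, "linear": [0, 0, 0], "yaw": 0},
    {"claw": -1, "linear": [0, 0, 0], "yaw": 0},
    {"claw": -1, "linear": [0, 0, -20], "yaw": 0},
    {"claw": -1, "linear": [0, 0, -60], "yaw": 0},
    {"claw": -1, "linear": [-20, 10, -87], "yaw": 0},
    {"claw": -1, "linear": [-60, 34, -87], "yaw": 0},
    {"claw": -1, "linear": [-100, 58, -87], "yaw": 0},
    {"claw": -1, "linear": [-137, 79, -87], "yaw": 0},
    {"claw": -1, "linear": [-137, 79, -87], "yaw": 0},
  ],
)

```text
t: 6.75
ee_pos: [0.5712, -0.366, 0.1964]
ee_rot: [-2.232, -2.211, 0.002]
contact_force: [-0.7, 0.9, -1.1]
finger_gap: 1.0
```

Call:
arm_command(
  deltas=[
    {"claw": -1, "linear": [0, 0, 0], "yaw": 0},
    {"claw": -1, "linear": [0, 0, 0], "yaw": 0},
    {"claw": -1, "linear": [0, 0, 0], "yaw": 0},
  ],
)

```text
t: 7.05
ee_pos: [0.5698, -0.3602, 0.2014]
ee_rot: [2.226, 2.215, 0.001]
contact_force: [0.4, 0.4, 0.3]
finger_gap: 1.001
```

```bash
python3 - <<'E'
from h import *
shot('wrist','w5');shot('scene','s5');go([.571,-.361,.2],90)
E
```

```text
t 7.15 pos [ 0.5699 -0.3603  0.2015] head 89.72 tilt [ 1.3e-03 -9.0e-04 -1.0e+00] LINEAR [-0.7  1.1  1.5] YAW -0.28 q6 0.91 F [ 0.29  0.16 -0.05] gap 1.003
```

View pics/w5.png

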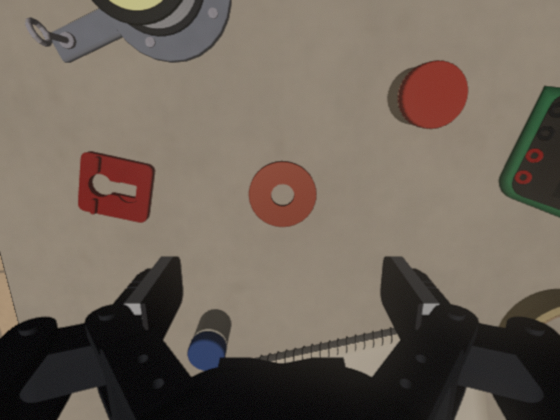

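View pics/s5.png

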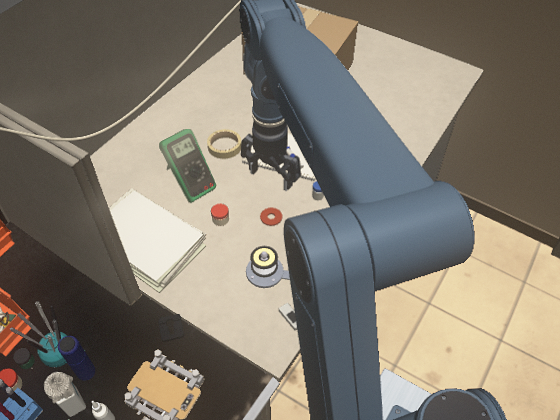

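```bash
python3 - <<'E'
from h import *
c=load('w5'); hsv=cv2.cvtColor(c['image'],cv2.COLOR_RGB2HSV); print(hsv[180,265],hsv[170,140],hsv[100,50])
P,k=blob(c,(0,90,60),(15,255,255),.005,(235,150,330,240)); print('w',cv2.minEnclosingCircle(P),cv2.fitEllipse(P))
P,k=blob(c,(0,90,50),(15,255,255),.0075,(60,140,170,240)); print('k',cv2.minAreaRect(P))
P,k=blob(c,(170,90,50),(180,255,255),.0075,(60,140,170,240)); print('k',cv2.minAreaRect(P))
E
```

```text
[  6 147 137] [  2 175 124] [ 16  47 140]
w ((0.5701463222503662, -0.36287039518356323), 0.028133267536759377) ((0.5701497793197632, -0.36280715465545654), (0.05482080951333046, 0.05538482218980789), 3.0619466304779053)
k ((0.43487244844436646, -0.35626429319381714), (0.05228697508573532, 0.058312974870204926), 77.1514892578125)Traceback (most recent call last):
  File "<stdin>", line 5, in <module>
  File "h.py", line 26, in blob
    k=max(cv2.findContours(m,cv2.RETR_EXTERNAL,cv2.CHAIN_APPROX_NONE)[0],key=cv2.contourArea)[:,0].astype(float)
      ~~~^^^^^^^^^^^^^^^^^^^^^^^^^^^^^^^^^^^^^^^^^^^^^^^^^^^^^^^^^^^^^^^^^^^^^^^^^^^^^^^^^^^^
ValueError: max() iterable argument is empty
```

Call:
arm_command(
  deltas=[
    {"claw": -0.42, "linear": [-2.5, 0.2, 50], "yaw": 0},
    {"claw": -0.42, "linear": [-2.5, 0.2, 90], "yaw": 0},
    {"claw": -0.42, "linear": [-2.5, 0.2, 115], "yaw": 0},
    {"claw": -0.42, "linear": [-2.5, 0.2, 121], "yaw": 0},
    {"claw": -0.42, "linear": [-2.5, 0.2, 121], "yaw": 0},
    {"claw": -0.42, "linear": [-2.5, 0.2, 121], "yaw": 0},
  ],
)

```text
t: 7.75
ee_pos: [0.5712, -0.3644, 0.0817]
ee_rot: [2.225, 2.212, 0.001]
contact_force: [-0.2, -0.6, -0.1]
finger_gap: 0.711
```

```bash
python3 - <<'E'
from h import *
shot('wrist','w6');go([.5701,-.3628,.070],90)
E
```

```text
t 7.8 pos [ 0.5716 -0.3648  0.0823] head 89.67 tilt [ 0.0041 -0.0032 -1.    ] LINEAR [ 2.  -1.5 12.3] YAW -0.33 q6 0.91 F [-0.84  0.53 -0.06] gap 0.71
```

View pics/w6.png

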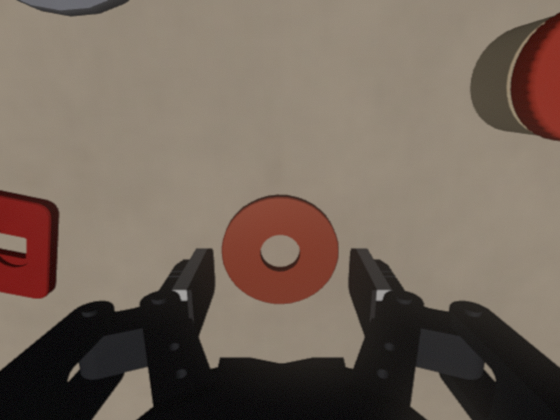

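Call:
arm_command(
  deltas=[
    {"claw": -0.42, "linear": [1.5, -1, 6], "yaw": 0},
    {"claw": -0.42, "linear": [1.5, -1, 8], "yaw": 0},
    {"claw": -0.42, "linear": [1.5, -1, 8], "yaw": 0},
    {"claw": -0.42, "linear": [1.5, -1, 8], "yaw": 0},
  ],
)

```text
t: 8.2
ee_pos: [0.5691, -0.3623, 0.071]
ee_rot: [-2.228, -2.215, -0.0]
contact_force: [0.5, 0.1, 1.0]
finger_gap: 0.706
```

Call:
arm_command(
  deltas=[
    {"claw": -0.42, "linear": [0, 0, 3], "yaw": 0},
    {"claw": -0.42, "linear": [0, 0, 3], "yaw": 0},
  ],
)

```text
t: 8.4
ee_pos: [0.5691, -0.3623, 0.0676]
ee_rot: [-2.228, -2.214, 0.0]
contact_force: [-1.0, 0.6, -0.7]
finger_gap: 0.71
```

Call:
arm_command(
  deltas=[
    {"claw": -0.42, "linear": [0, 0, 2], "yaw": 0},
    {"claw": -0.42, "linear": [0, 0, 2], "yaw": 0},
  ],
)

```text
t: 8.6
ee_pos: [0.5692, -0.3624, 0.0675]
ee_rot: [2.228, 2.214, -0.0]
contact_force: [-2.2, 0.9, 5.1]
finger_gap: 0.711
```

Call:
arm_command(
  deltas=[
    {"claw": -0.42, "linear": [-0.4, 0.9, -2.6], "yaw": 0},
    {"claw": -0.42, "linear": [-0.4, 0.9, -2.6], "yaw": 0},
    {"claw": 0.2, "linear": [-0.4, 0.9, -2.6], "yaw": 0},
    {"claw": 0.2, "linear": [-0.4, 0.9, -2.6], "yaw": 0},
    {"claw": 0.2, "linear": [-0.4, 0.9, -2.6], "yaw": 0},
    {"claw": 0.2, "linear": [-0.4, 0.9, -2.6], "yaw": 0},
  ],
  newtons=30,
)

```text
t: 9.2
ee_pos: [0.5706, -0.3631, 0.0694]
ee_rot: [2.227, 2.214, 0.0]
contact_force: [-0.0, -0.2, 5.6]
finger_gap: 0.609
```

```bash
python3 - <<'E'
from h import *
shot('wrist','w7');go([.5701,-.3628,.070],90)
E
```

```text
t 9.25 pos [ 0.5706 -0.3632  0.0694] head 89.66 tilt [ 0.0015 -0.0011 -1.    ] LINEAR [ 0.3 -0.5 -0.6] YAW -0.34 q6 0.91 F [ 1.67 -0.17  4.59] gap 0.614
```

View pics/w7.png

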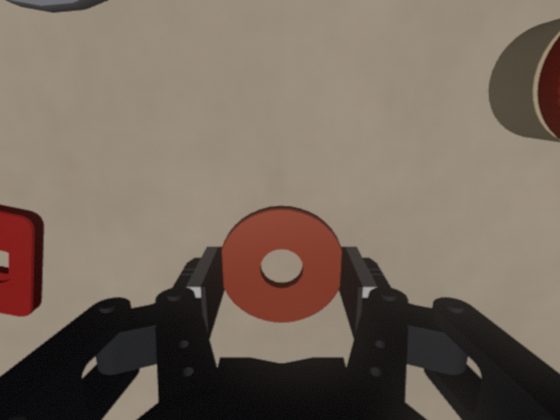

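Call:
arm_command(
  deltas=[
    {"claw": 0.2, "linear": [0, 0, -20], "yaw": 0},
    {"claw": 0.2, "linear": [0, 0, -60], "yaw": 0},
    {"claw": 0.2, "linear": [0, 0, -100], "yaw": 0},
    {"claw": 0.2, "linear": [20, -25, -125], "yaw": 0},
    {"claw": 0.2, "linear": [45, -55, -131], "yaw": 0},
    {"claw": 0.2, "linear": [60, -75, -131], "yaw": 0},
    {"claw": 0.2, "linear": [63, -79, -131], "yaw": 0},
    {"claw": 0.2, "linear": [63, -79, -131], "yaw": 0},
    {"claw": 0.2, "linear": [63, -79, -131], "yaw": 0},
    {"claw": 0.2, "linear": [63, -79, -131], "yaw": 0},
  ],
)

```text
t: 10.25
ee_pos: [0.492, -0.2999, 0.199]
ee_rot: [-2.228, -2.214, 0.0]
contact_force: [-0.7, -0.2, 0.1]
finger_gap: 0.61
```

```bash
python3 - <<'E'
from h import *
c=shot('wrist','w8');go([.4915,-.3,.2],90)
z=sensors.read_state()['ee_pos'][2]-.0694+.005
P,k=blob(c,(0,90,60),(15,255,255),z,(200,190,360,360)); print('w',cv2.minEnclosingCircle(P),cv2.fitEllipse(P))
im=c['image'][:,:,::-1]
cv2.imwrite('pics/w8a.png',cv2.resize(im[0:170,190:390],None,fx=3.5,fy=3.5,interpolation=cv2.INTER_CUBIC)[:600])
E
```

```text
t 10.3 pos [ 0.492  -0.2999  0.199 ] head 89.64 tilt [-2.e-04  1.e-04 -1.e+00] LINEAR [-0.1 -0.5 -1. ] YAW -0.36 q6 0.91 F [-0.57  0.2   0.24] gap 0.609
w ((0.48694175481796265, -0.29564177989959717), 0.034164298325777054) ((0.48966169357299805, -0.2986606955528259), (0.0541372112929821, 0.06223682686686516), 57.581085205078125)
```

View pics/w8.png

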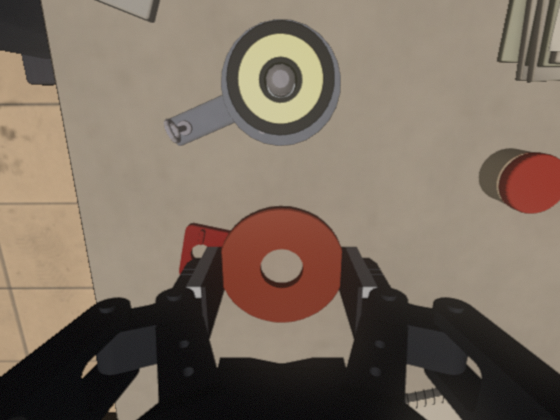

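View pics/w8a.png

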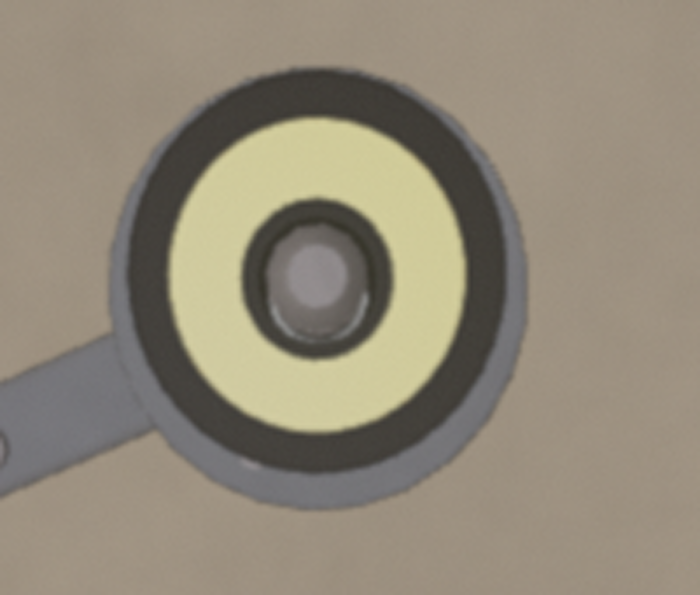

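```bash
python3 - <<'E'
from h import *
from scipy.optimize import least_squares
c=load('w8'); z=.199-.0694+.005
P,k=blob(c,(0,90,60),(15,255,255),z,(226,190,338,360))
sel=(k[:,0]>228)&(k[:,0]<336)
Q=P[sel]
s=least_squares(lambda p:np.hypot(Q[:,0]-p[0],Q[:,1]-p[1])-p[2],[.492,-.3,.028],loss='soft_l1',f_scale=.0005); print(s.x)
f=lambda u,v:((u+.5)/3.5-.5+190,(v+.5)/3.5-.5)
print('head',at(c,f(317,276),.0825),'reel',at(c,f(317,275),.066))
E
```

```text
[ 0.49145595 -0.29958772  0.02800327]
head [ 0.4914198  -0.21743705  0.0825    ] reel [ 0.49136708 -0.2162415   0.066     ]
```

Call:
arm_command(
  deltas=[
    {"claw": 0.2, "linear": [40, -0.3, 0], "yaw": 0},
    {"claw": 0.2, "linear": [70, -0.5, 0], "yaw": 0},
    {"claw": 0.2, "linear": [80, -0.6, 0], "yaw": 0},
    {"claw": 0.2, "linear": [82.2, -0.6, 10], "yaw": 0},
    {"claw": 0.2, "linear": [82.2, -0.6, 20], "yaw": 0},
    {"claw": 0.2, "linear": [82.2, -0.6, 30], "yaw": 0},
    {"claw": 0.2, "linear": [82.2, -0.6, 33], "yaw": 0},
    {"claw": 0.2, "linear": [82.2, -0.6, 33], "yaw": 0},
    {"claw": 0.2, "linear": [82.2, -0.6, 33], "yaw": 0},
  ],
)

```text
t: 11.2
ee_pos: [0.4912, -0.2176, 0.1665]
ee_rot: [-2.229, -2.214, 0.0]
contact_force: [-0.1, -0.1, 0.5]
finger_gap: 0.613
```

```bash
python3 - <<'E'
from h import *
c=shot('wrist','w9');go([.4919,-.2177,.165],90)
im=c['image'][:,:,::-1]
cv2.imwrite('pics/w9a.png',cv2.resize(im[170:350,180:390],None,fx=3.3,fy=3.3,interpolation=cv2.INTER_CUBIC)[:600])
E
```

```text
t 11.25 pos [ 0.4915 -0.2176  0.1669] head 89.62 tilt [ 5.e-04 -4.e-04 -1.e+00] LINEAR [-0.1  0.4  1.9] YAW -0.38 q6 1.04 F [-0.45  0.3   0.12] gap 0.61
```

View pics/w9a.png

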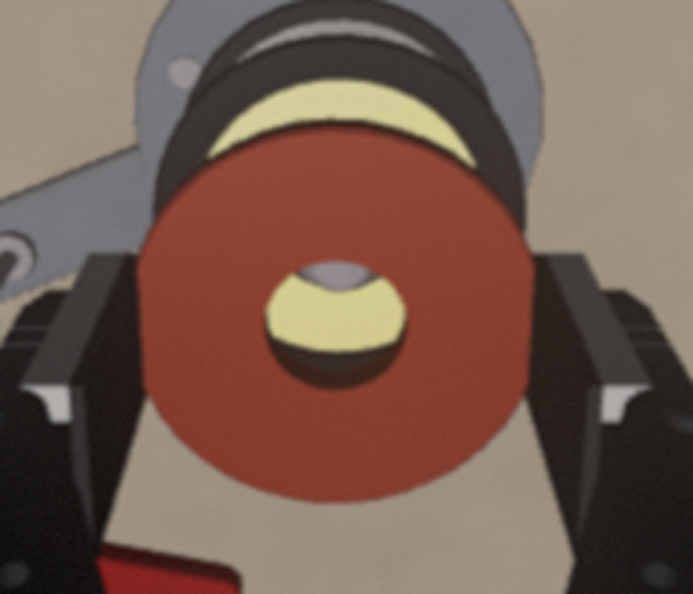

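Call:
arm_command(
  deltas=[
    {"claw": 0.2, "linear": [0, 0.3, 8], "yaw": 0},
    {"claw": 0.2, "linear": [0, 0.3, 15], "yaw": 0},
    {"claw": 0.2, "linear": [0, 0.3, 22], "yaw": 0},
    {"claw": 0.2, "linear": [0, 0.3, 26], "yaw": 0},
    {"claw": 0.2, "linear": [0, 0.3, 29], "yaw": 0},
    {"claw": 0.2, "linear": [0, 0.3, 29], "yaw": 0},
  ],
)

```text
t: 11.85
ee_pos: [0.4913, -0.2168, 0.1368]
ee_rot: [-2.227, -2.214, 0.001]
contact_force: [0.5, -0.0, 0.3]
finger_gap: 0.614
```

```bash
python3 - <<'E'
from h import *
c=shot('wrist','w10');go([.4919,-.2177,.1354],90)
im=c['image'][:,:,::-1]
cv2.imwrite('pics/w10a.png',cv2.resize(im[170:350,180:390],None,fx=3.3,fy=3.3,interpolation=cv2.INTER_CUBIC)[:600])
E
```

```text
t 11.9 pos [ 0.4915 -0.217   0.1373] head 89.66 tilt [-4.e-04  3.e-04 -1.e+00] LINEAR [-0.7  0.4  1.9] YAW -0.34 q6 1.04 F [ 1.04  0.73 -1.17] gap 0.61
```

View pics/w10a.png

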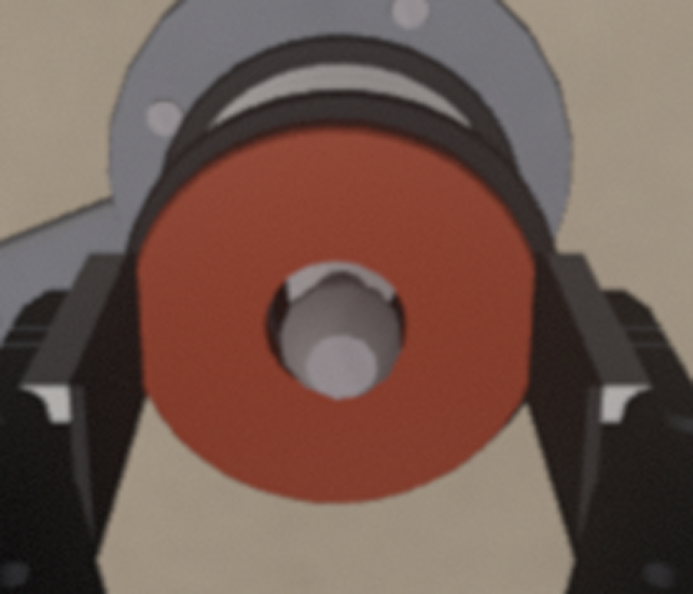

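Call:
arm_command(
  deltas=[
    {"claw": -0.2, "linear": [0, 0, 0], "yaw": 0},
    {"claw": -0.6, "linear": [0, 0, 0], "yaw": 0},
    {"claw": -1, "linear": [0, 0, 0], "yaw": 0},
    {"claw": -1, "linear": [0, 0, -5], "yaw": 0},
    {"claw": -1, "linear": [0, 0, -40], "yaw": 0},
    {"claw": -1, "linear": [0, 0, -63], "yaw": 0},
    {"claw": -1, "linear": [-40, -16, -63], "yaw": -8},
    {"claw": -1, "linear": [-80, -32, -63], "yaw": -16},
    {"claw": -1, "linear": [-115, -46, -63], "yaw": -24},
    {"claw": -1, "linear": [-139.6, -55.7, -63], "yaw": -32},
  ],
)

```text
t: 12.9
ee_pos: [0.4342, -0.3586, 0.2014]
ee_rot: [1.525, 2.745, -0.002]
contact_force: [0.7, 0.0, -1.0]
finger_gap: 1.001
```

Call:
arm_command(
  deltas=[
    {"claw": -1, "linear": [0, 0, 0], "yaw": -8.5},
    {"claw": -1, "linear": [0, 0, 0], "yaw": -17},
    {"claw": -1, "linear": [0, 0, 0], "yaw": -25.5},
    {"claw": -1, "linear": [0, 0, 0], "yaw": -34},
    {"claw": -1, "linear": [0, 0, 0], "yaw": -41},
    {"claw": -1, "linear": [0, 0, 0], "yaw": -45.5},
    {"claw": -1, "linear": [0, 0, 0], "yaw": -45.5},
    {"claw": -1, "linear": [0, 0, 0], "yaw": -45.5},
    {"claw": -1, "linear": [0, 0, 0], "yaw": -45.5},
  ],
)

```text
t: 13.8
ee_pos: [0.4351, -0.3564, 0.2008]
ee_rot: [0.353, 3.122, -0.0]
contact_force: [0.2, 0.3, -0.8]
finger_gap: 0.998
```

```bash
python3 - <<'E'
from h import *
c=shot('wrist','w11');shot('scene','s11');shot('top','t11');go([.4349,-.3563,.2],167.15)
E
```

```text
t 13.95 pos [ 0.4351 -0.3564  0.2007] head 167.13 tilt [ 0. -0. -1.] LINEAR [0.2 0.  0.7] YAW -0.02 q6 -0.58 F [0.1  0.52 0.15] gap 1.001
```

View pics/w11.png

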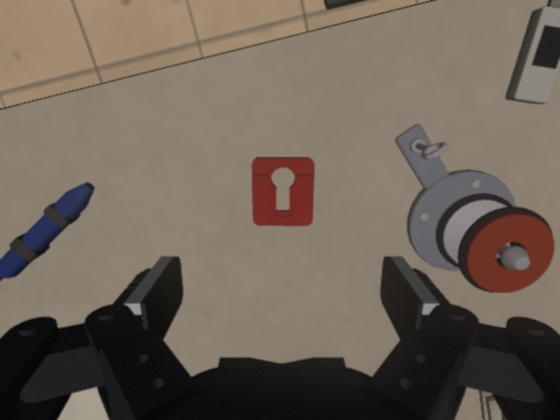

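View pics/s11.png

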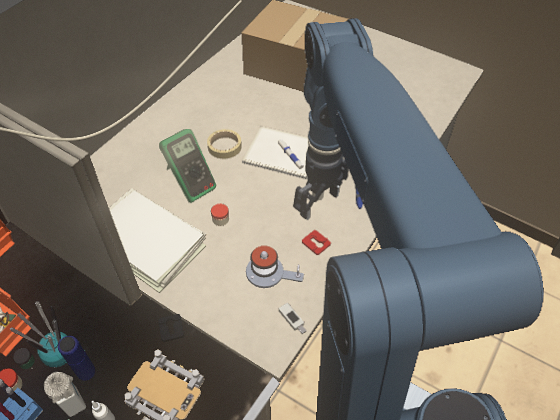

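Washer sits on the reel. The red keeper shows at wrist (283,190), hole up at (283,176); the candidates were red (this one) and the black ones at top (400,257) and in the dark tray. Enlarged crop to confirm and measure.

```bash
python3 - <<'E'
from h import *
c=load('w11');im=c['image'][:,:,::-1]
cv2.imwrite('pics/w11a.png',cv2.resize(im[140:240,230:340],None,fx=6,fy=6,interpolation=cv2.INTER_CUBIC)[:600])
P,k=blob(c,(0,90,50),(15,255,255),.0075,(230,140,340,240)); print('k',cv2.minAreaRect(P))
E
```

```text
k ((0.4336104393005371, -0.3556862771511078), (0.04998709633946419, 0.0569569356739521), 77.12825775146484)
```

View pics/w11a.png

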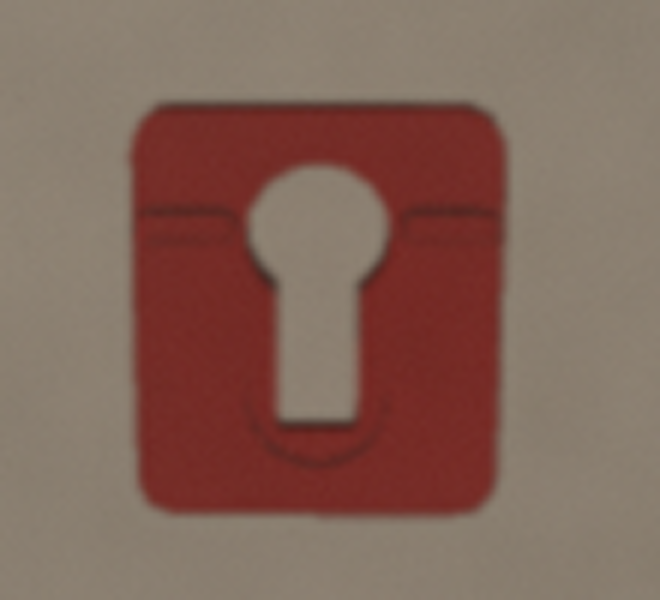

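Call:
arm_command(
  deltas=[
    {"claw": -0.32, "linear": [1.6, 0.3, 50], "yaw": 0},
    {"claw": -0.32, "linear": [1.6, 0.3, 90], "yaw": 0},
    {"claw": -0.32, "linear": [1.6, 0.3, 115], "yaw": 0},
    {"claw": -0.32, "linear": [1.6, 0.3, 123], "yaw": 0},
    {"claw": -0.32, "linear": [1.6, 0.3, 128], "yaw": 0},
    {"claw": -0.32, "linear": [1.6, 0.3, 129], "yaw": 0},
    {"claw": -0.32, "linear": [1.6, 0.3, 129], "yaw": 0},
    {"claw": -0.32, "linear": [1.6, 0.3, 129], "yaw": 0},
  ],
)

```text
t: 14.75
ee_pos: [0.4346, -0.3567, 0.0736]
ee_rot: [0.351, 3.119, -0.004]
contact_force: [-0.0, -0.4, 0.5]
finger_gap: 0.655
```

```bash
python3 - <<'E'
from h import *
c=shot('wrist','w12');go([.4336,-.3557,.0715],167.13)
E
```

```text
t 14.8 pos [ 0.4344 -0.3566  0.0733] head 167.15 tilt [ 0.0022 -0.0022 -1.    ] LINEAR [1.  0.7 1.8] YAW 0.02 q6 -0.58 F [-0.06  0.26  0.5 ] gap 0.658
```

View pics/w12.png

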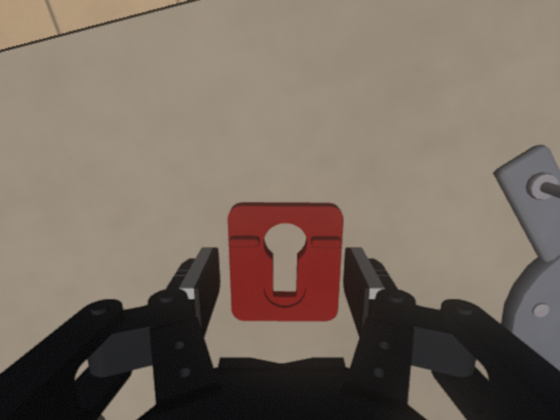

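Call:
arm_command(
  deltas=[
    {"claw": -0.32, "linear": [0.8, 0.5, 2.8], "yaw": 0},
    {"claw": -0.32, "linear": [0.8, 0.5, 2.8], "yaw": 0},
    {"claw": 0.4, "linear": [0.8, 0.5, 2.8], "yaw": 0},
    {"claw": 0.4, "linear": [0.8, 0.5, 2.8], "yaw": 0},
    {"claw": 0.4, "linear": [0.8, 0.5, 2.8], "yaw": 0},
    {"claw": 0.4, "linear": [0.8, 0.5, 2.8], "yaw": 0},
    {"claw": 0.4, "linear": [0.8, 0.5, 2.8], "yaw": 0},
  ],
  newtons=60,
)

```text
t: 15.5
ee_pos: [0.4334, -0.3555, 0.0701]
ee_rot: [0.351, 3.12, -0.002]
contact_force: [-0.2, 0.7, 6.1]
finger_gap: 0.561
```

```bash
python3 - <<'E'
from h import *
c=shot('wrist','w13');go([.4336,-.3557,.0715],167.13)
E
```

```text
t 15.55 pos [ 0.4335 -0.3555  0.0702] head 167.16 tilt [ 0.0014 -0.0013 -1.    ] LINEAR [-0.2 -0.1 -1.3] YAW 0.03 q6 -0.58 F [-0.59  0.59  5.69] gap 0.563
```

View pics/w13.png

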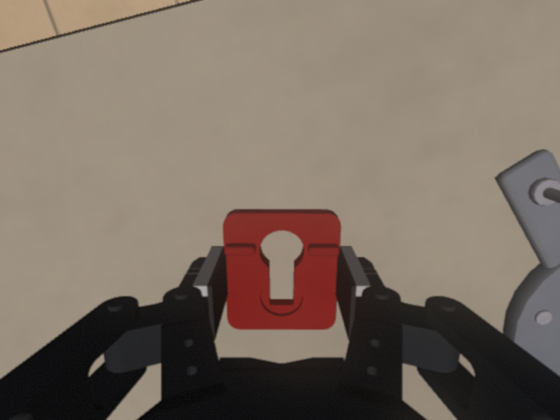

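Call:
arm_command(
  deltas=[
    {"claw": 0.4, "linear": [0, 0, -20], "yaw": 0},
    {"claw": 0.4, "linear": [0, 0, -60], "yaw": 0},
    {"claw": 0.4, "linear": [0, 0, -105], "yaw": 0},
    {"claw": 0.4, "linear": [-20, 27, -130], "yaw": 0},
    {"claw": 0.4, "linear": [-48, 64, -130], "yaw": 0},
    {"claw": 0.4, "linear": [-76, 101, -130], "yaw": 0},
    {"claw": 0.4, "linear": [-100, 134, -130], "yaw": 0},
    {"claw": 0.4, "linear": [-110, 148, -130], "yaw": 0},
    {"claw": 0.4, "linear": [-110, 148, -130], "yaw": 0},
    {"claw": 0.4, "linear": [-110, 148, -130], "yaw": 0},
  ],
)

```text
t: 16.55
ee_pos: [0.5725, -0.2354, 0.1981]
ee_rot: [-0.351, -3.12, 0.001]
contact_force: [0.2, -0.1, -0.2]
finger_gap: 0.565
```

Call:
arm_command(
  deltas=[
    {"claw": 0.4, "linear": [0, 0, 0], "yaw": 0},
    {"claw": 0.4, "linear": [0, 0, 0], "yaw": 0},
  ],
)

```text
t: 16.75
ee_pos: [0.572, -0.2364, 0.1988]
ee_rot: [-0.355, -3.121, 0.0]
contact_force: [-0.8, -0.6, -0.8]
finger_gap: 0.561
```

```bash
python3 - <<'E'
from h import *
c=shot('wrist','w14');go([.574,-.236,.2],167.13)
z=sensors.read_state()['ee_pos'][2]-.0702+.0075
P,k=blob(c,(0,110,50),(15,255,255),z,(200,190,360,360)); print('k',cv2.minAreaRect(P))
im=c['image'][:,:,::-1]
cv2.imwrite('pics/w14a.png',cv2.resize(im[0:170,190:390],None,fx=3.5,fy=3.5,interpolation=cv2.INTER_CUBIC)[:600])
cv2.imwrite('pics/w14b.png',cv2.resize(im[190:350,180:380],None,fx=3.5,fy=3.5,interpolation=cv2.INTER_CUBIC)[:600])
E
```

```text
t 16.8 pos [ 0.5722 -0.2363  0.1989] head 167.04 tilt [-3.e-04 -2.e-04 -1.e+00] LINEAR [-1.7  0.7 -1.1] YAW -0.09 q6 -0.27 F [0.37 0.55 0.02] gap 0.561
k ((0.5794292688369751, -0.2396608293056488), (0.051875464618206024, 0.07303475588560104), 77.07425689697266)
```

View pics/w14a.png

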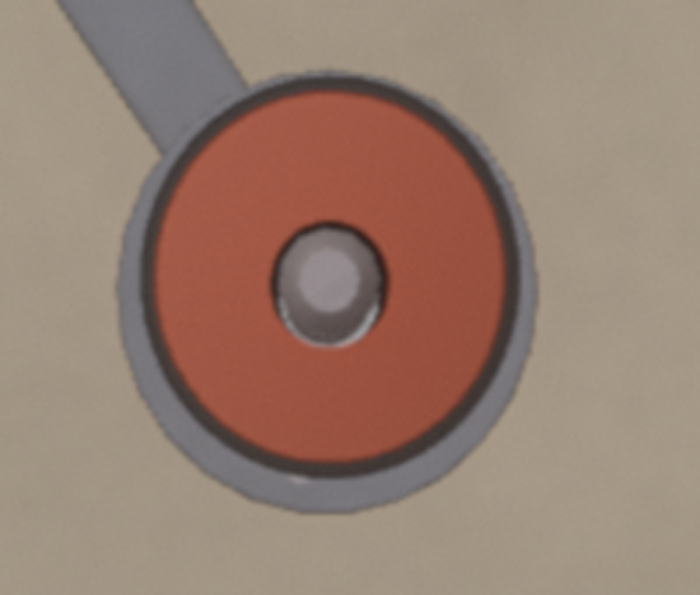

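View pics/w14b.png

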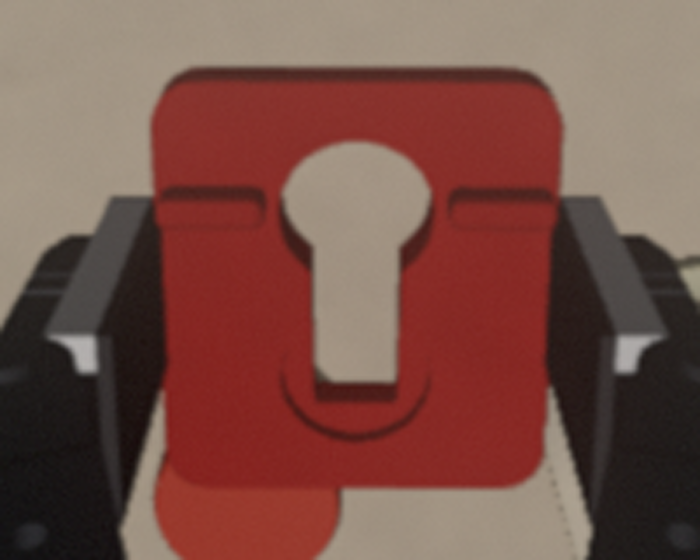

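```bash
python3 - <<'E'
from h import *
from scipy.optimize import least_squares
c=load('w14'); s=sensors.read_state(); z=.1989-.0702+.0075
f=lambda u,v:((u+.5)/3.5-.5+180,(v+.5)/3.5-.5+190)
g=lambda u,v:((u+.5)/3.5-.5+190,(v+.5)/3.5-.5)
R=.0095; th=np.linspace(0,2*np.pi,361)
def res(p):
    q=proj(c,np.c_[p[0]+R*np.cos(th),p[1]+R*np.sin(th),z+0*th]); return [q[:,0].min()-f(282,0)[0],q[:,0].max()-f(432,0)[0],q[:,1].min()-f(0,141)[1]]
r=least_squares(res,[.56,-.235]); print('hole',r.x,r.fun)
a=at(c,f(357,83),z);b=at(c,f(356,488),z); print('front/back',a,b,np.hypot(*(a-b)[:2]))
u=(a-b)[:2]/np.hypot(*(a-b)[:2]); print('dir',np.degrees(np.arctan2(u[1],u[0])),'hole from plate',(a+b)[:2]/2+u*.0115)
l=at(c,f(160,260),z);m=at(c,f(552,260),z);print('w',np.hypot(*(l-m)[:2]))
print('head',at(c,g(329,280),.0825),'washer',at(c,g(330,277),.071))
E
```

```text
hole [ 0.56193795 -0.23462659] [-0.63655203  0.63652185  0.02451066]
front/back [ 0.54547507 -0.23085174  0.1362    ] [ 0.60052232 -0.24360881  0.1362    ] 0.056506127475237394
dir 166.95216998350844 hole from plate [ 0.56179561 -0.23463398]
w 0.0488190696906408
head [ 0.49132586 -0.21732081  0.0825    ] washer [ 0.49025727 -0.21683879  0.071     ]
```

Call:
arm_command(
  deltas=[
    {"claw": 0.4, "linear": [35, 0.5, 0], "yaw": 0},
    {"claw": 0.4, "linear": [60, 0.8, 0], "yaw": 0},
    {"claw": 0.4, "linear": [71, 0.9, 0], "yaw": 0},
    {"claw": 0.4, "linear": [72.6, 0.9, 10], "yaw": 0},
    {"claw": 0.4, "linear": [72.6, 0.9, 22], "yaw": 0},
    {"claw": 0.4, "linear": [72.6, 0.9, 32], "yaw": 0},
    {"claw": 0.4, "linear": [72.6, 0.9, 37], "yaw": 0},
    {"claw": 0.4, "linear": [72.6, 0.9, 37], "yaw": 0},
    {"claw": 0.4, "linear": [72.6, 0.9, 37], "yaw": 0},
    {"claw": 0.4, "linear": [72.6, 0.9, 37], "yaw": 0},
  ],
)

```text
t: 17.8
ee_pos: [0.503, -0.2183, 0.1622]
ee_rot: [0.351, 3.121, -0.001]
contact_force: [-0.3, -0.7, -0.3]
finger_gap: 0.565
```

```bash
python3 - <<'E'
from h import *
c=shot('wrist','w15');go([.5017,-.2191,.162],167.04)
im=c['image'][:,:,::-1]
cv2.imwrite('pics/w15a.png',cv2.resize(im[170:350,180:390],None,fx=3.3,fy=3.3,interpolation=cv2.INTER_CUBIC)[:600])
E
```

```text
t 17.85 pos [ 0.503  -0.2184  0.1624] head 167.17 tilt [ 1.1e-03 -6.0e-04 -1.0e+00] LINEAR [ 1.1 -1.   0.4] YAW 0.13 q6 -0.31 F [ 0.17  0.23 -1.06] gap 0.564
```

View pics/w15a.png

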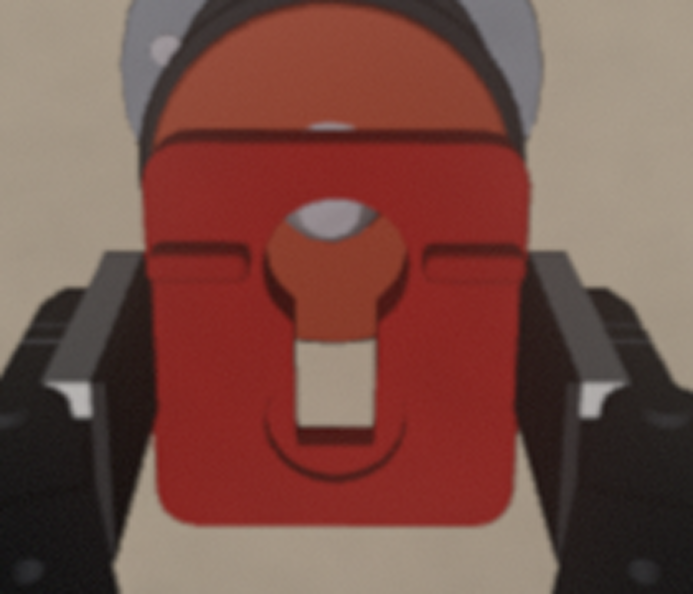

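Call:
arm_command(
  deltas=[
    {"claw": 0.4, "linear": [1.1, -0.9, 0], "yaw": 0},
    {"claw": 0.4, "linear": [1.1, -0.9, 5], "yaw": 0},
    {"claw": 0.4, "linear": [1.1, -0.9, 9], "yaw": 0},
    {"claw": 0.4, "linear": [1.1, -0.9, 13], "yaw": 0},
    {"claw": 0.4, "linear": [1.1, -0.9, 16], "yaw": 0},
    {"claw": 0.4, "linear": [1.1, -0.9, 16], "yaw": 0},
  ],
)

```text
t: 18.45
ee_pos: [0.5007, -0.2185, 0.1449]
ee_rot: [-0.351, -3.12, -0.001]
contact_force: [-0.8, -0.0, 0.1]
finger_gap: 0.561
```

```bash
python3 - <<'E'
from h import *
c=shot('wrist','w16');go([.5017,-.2191,.1412],167.04)
im=c['image'][:,:,::-1]
cv2.imwrite('pics/w16a.png',cv2.resize(im[170:350,180:390],None,fx=3.3,fy=3.3,interpolation=cv2.INTER_CUBIC)[:600])
E
```

```text
t 18.5 pos [ 0.5009 -0.2187  0.1453] head 167.15 tilt [-8.e-04  5.e-04 -1.e+00] LINEAR [-0.8 -0.3  4.1] YAW 0.11 q6 -0.31 F [ 0.39 -0.46  0.25] gap 0.562
```

View pics/w16a.png

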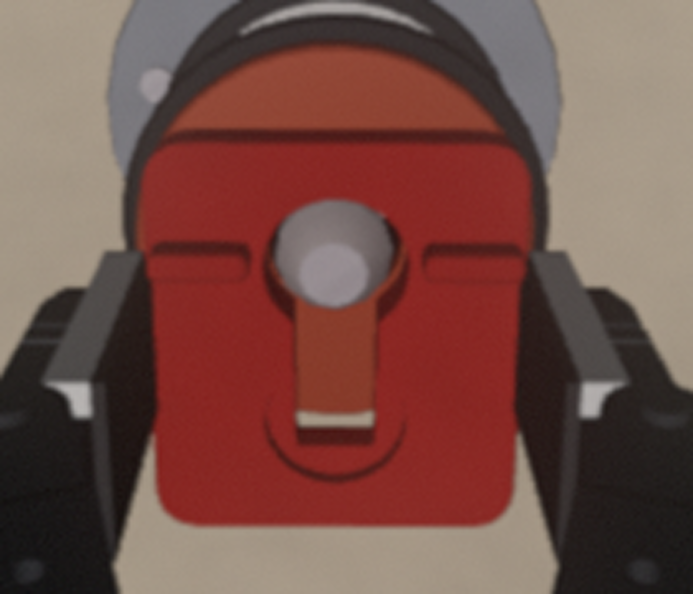

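Call:
arm_command(
  deltas=[
    {"claw": 0.4, "linear": [-0.5, -0.2, 2], "yaw": 0},
    {"claw": 0.4, "linear": [-0.5, -0.2, 4], "yaw": 0},
    {"claw": 0.4, "linear": [-0.5, -0.2, 4], "yaw": 0},
    {"claw": 0.4, "linear": [-0.5, -0.2, 4], "yaw": 0},
    {"claw": 0.4, "linear": [-0.5, -0.2, 4], "yaw": 0},
  ],
  newtons=80,
)

```text
t: 19.0
ee_pos: [0.5017, -0.2192, 0.1419]
ee_rot: [0.351, 3.122, -0.0]
contact_force: [-0.3, -0.4, 0.0]
finger_gap: 0.553
```

```bash
python3 - <<'E'
from h import *
go([.5017,-.2191,.1342],167.04)
E
```

```text
t 19.0 pos [ 0.5017 -0.2192  0.1419] head 167.15 tilt [ 2.e-04 -1.e-04 -1.e+00] LINEAR [0.  0.1 7.7] YAW 0.11 q6 -0.31 F [-0.3  -0.44  0.03] gap 0.553
```

Call:
arm_command(
  deltas=[
    {"claw": 0.4, "linear": [0, 0, 2], "yaw": 0},
    {"claw": 0.4, "linear": [0, 0, 4], "yaw": 0},
    {"claw": 0.4, "linear": [0, 0, 6], "yaw": 0},
    {"claw": 0.4, "linear": [0, 0, 8], "yaw": 0},
    {"claw": 0.4, "linear": [0, 0, 9], "yaw": 0},
    {"claw": 0.4, "linear": [0, 0, 9], "yaw": 0},
    {"claw": 0.4, "linear": [0, 0, 9], "yaw": 0},
  ],
)

```text
t: 19.7
ee_pos: [0.502, -0.2193, 0.1344]
ee_rot: [0.351, 3.12, -0.001]
contact_force: [-1.9, 0.8, 7.5]
finger_gap: 0.55
```

```bash
python3 - <<'E'
from h import *
c=shot('wrist','w17');go([.5017,-.2191,.1342],167.04)
im=c['image'][:,:,::-1]
cv2.imwrite('pics/w17a.png',cv2.resize(im[170:350,180:390],None,fx=3.3,fy=3.3,interpolation=cv2.INTER_CUBIC)[:600])
E
```

```text
t 19.75 pos [ 0.502  -0.2193  0.1344] head 167.16 tilt [ 1.4e-03 -8.0e-04 -1.0e+00] LINEAR [0.4 0.1 0.2] YAW 0.12 q6 -0.31 F [-1.6   1.22  8.01] gap 0.554
```

View pics/w17a.png

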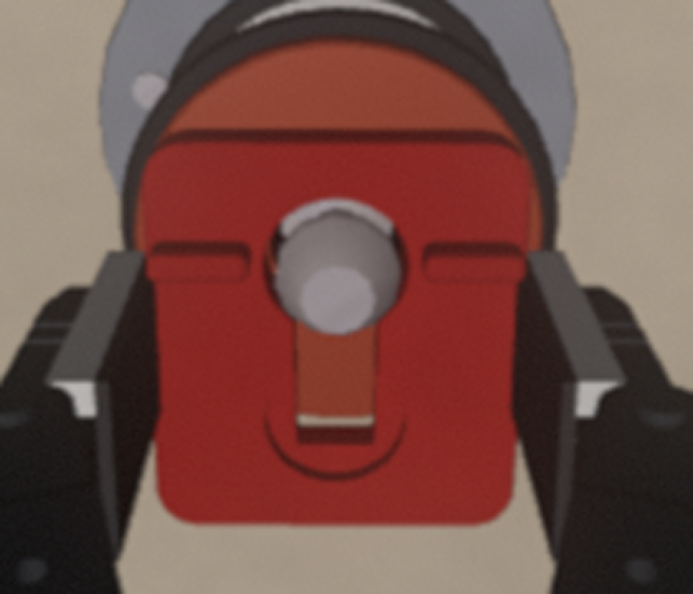

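Call:
arm_command(
  deltas=[
    {"claw": 0.4, "linear": [4, 0, 0.3], "yaw": 0},
    {"claw": 0.4, "linear": [8, 0, 0.3], "yaw": 0},
    {"claw": 0.4, "linear": [12, 0, 0.3], "yaw": 0},
    {"claw": 0.4, "linear": [12, 0, 0.3], "yaw": 0},
  ],
)

```text
t: 20.15
ee_pos: [0.4931, -0.2179, 0.1358]
ee_rot: [0.35, 3.112, -0.005]
contact_force: [3.4, -0.8, 5.8]
finger_gap: 0.554
```

```bash
python3 - <<'E'
from h import *
c=shot('wrist','w18');go([.5017,-.2191,.1342],167.04)
im=c['image'][:,:,::-1]
cv2.imwrite('pics/w18a.png',cv2.resize(im[170:350,180:390],None,fx=3.3,fy=3.3,interpolation=cv2.INTER_CUBIC)[:600])
E
```

```text
t 20.2 pos [ 0.4932 -0.2179  0.1358] head 167.16 tilt [ 0.0093 -0.004  -0.9999] LINEAR [-8.6  0.7  1.6] YAW 0.12 q6 -0.32 F [3.01 0.12 5.93] gap 0.549
```

View pics/w18a.png

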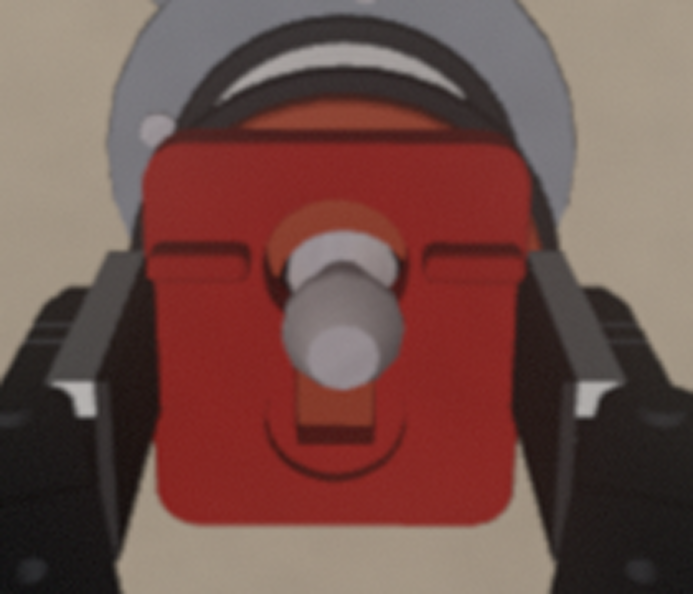

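Call:
arm_command(
  deltas=[
    {"claw": 0.4, "linear": [0, 0.7, 2], "yaw": 0},
    {"claw": 0.4, "linear": [4, 0.7, 2], "yaw": 0},
    {"claw": 0.4, "linear": [8, 0.7, 2], "yaw": 0},
    {"claw": 0.4, "linear": [8, 0.7, 2], "yaw": 0},
  ],
)

```text
t: 20.6
ee_pos: [0.4862, -0.2159, 0.1344]
ee_rot: [0.35, 3.11, -0.006]
contact_force: [3.9, -1.5, 8.4]
finger_gap: 0.554
```

```bash
python3 - <<'E'
from h import *
c=shot('wrist','w19');go([.5017-.0224,-.2191+.0052,.1342],167.04)
im=c['image'][:,:,::-1]
cv2.imwrite('pics/w19a.png',cv2.resize(im[170:350,180:390],None,fx=3.3,fy=3.3,interpolation=cv2.INTER_CUBIC)[:600])
E
```

```text
t 20.65 pos [ 0.4862 -0.216   0.1344] head 167.16 tilt [ 0.0112 -0.0054 -0.9999] LINEAR [7.2 0.5 0.2] YAW 0.12 q6 -0.32 F [ 3.69 -0.59  8.09] gap 0.552
```

View pics/w19a.png

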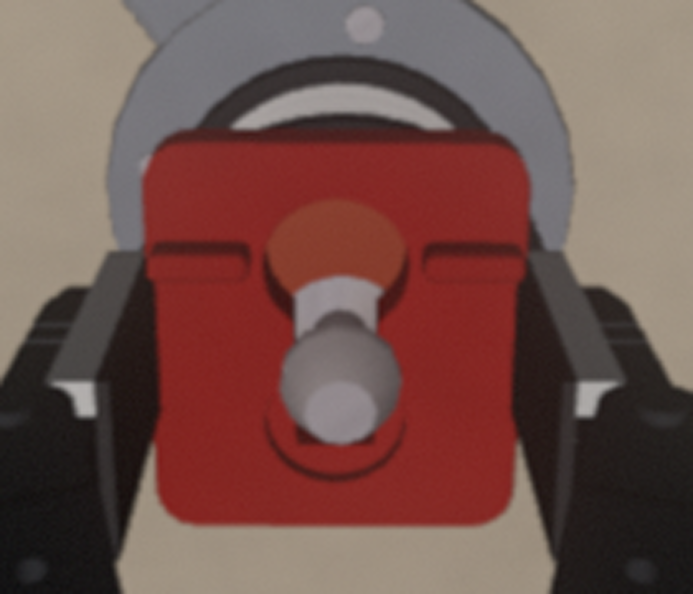

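Call:
arm_command(
  deltas=[
    {"claw": 0.4, "linear": [4, 0.4, 0.3], "yaw": 0},
    {"claw": 0.4, "linear": [7.5, 0.4, 0.3], "yaw": 0},
    {"claw": 0.4, "linear": [8.5, 0.4, 0.3], "yaw": 0},
    {"claw": 0.4, "linear": [8.5, 0.4, 0.3], "yaw": 0},
  ],
)

```text
t: 21.05
ee_pos: [0.4784, -0.2138, 0.1343]
ee_rot: [0.35, 3.109, -0.007]
contact_force: [4.0, -1.4, 7.3]
finger_gap: 0.554
```

```bash
python3 - <<'E'
from h import *
c=shot('wrist','w20');go([.5017-.0224,-.2191+.0052,.1342],167.04)
im=c['image'][:,:,::-1]
cv2.imwrite('pics/w20a.png',cv2.resize(im[170:350,180:390],None,fx=3.3,fy=3.3,interpolation=cv2.INTER_CUBIC)[:600])
E
```

```text
t 21.1 pos [ 0.4784 -0.2138  0.1343] head 167.17 tilt [ 0.012  -0.0056 -0.9999] LINEAR [-0.9  0.1  0.1] YAW 0.13 q6 -0.33 F [ 4.04 -1.19  7.8 ] gap 0.555
```

View pics/w20a.png

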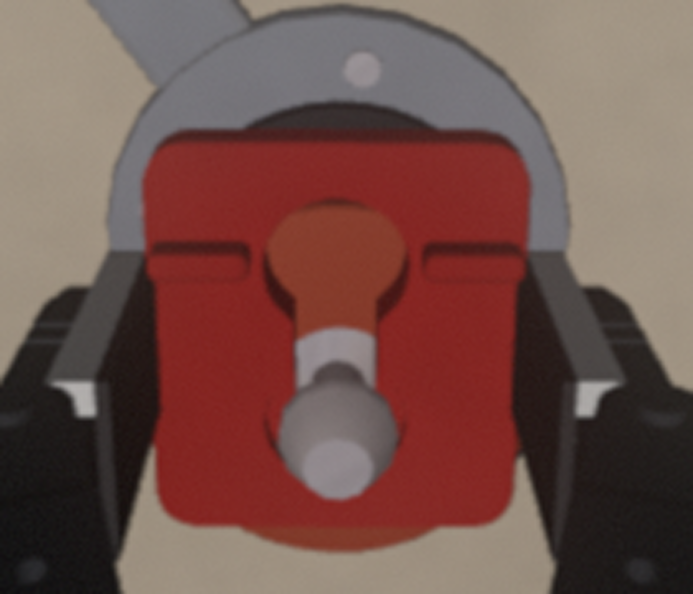

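Call:
arm_command(
  deltas=[
    {"claw": 0.4, "linear": [-1.5, 0, -2], "yaw": 0},
    {"claw": 0.4, "linear": [-2, 0, -4], "yaw": 0},
    {"claw": 0.4, "linear": [-2, 0, -6], "yaw": 0},
    {"claw": 0.4, "linear": [-2, 0, -6], "yaw": 0},
    {"claw": 0.4, "linear": [-2, 0, -6], "yaw": 0},
  ],
)

```text
t: 21.6
ee_pos: [0.4777, -0.2132, 0.1377]
ee_rot: [0.351, 3.117, -0.003]
contact_force: [3.4, -2.7, 5.1]
finger_gap: 0.55
```

```bash
python3 - <<'E'
from h import *
c=shot('wrist','w21');go([.5017-.0224,-.2191+.0052,.1382],167.04)
im=c['image'][:,:,::-1]
cv2.imwrite('pics/w21a.png',cv2.resize(im[170:350,180:390],None,fx=3.3,fy=3.3,interpolation=cv2.INTER_CUBIC)[:600])
E
```

```text
t 21.65 pos [ 0.4777 -0.2132  0.1377] head 167.15 tilt [ 0.0046 -0.0028 -1.    ] LINEAR [-1.7 -0.3 -0.5] YAW 0.11 q6 -0.32 F [ 3.66 -1.98  5.44] gap 0.552
```

View pics/w21a.png

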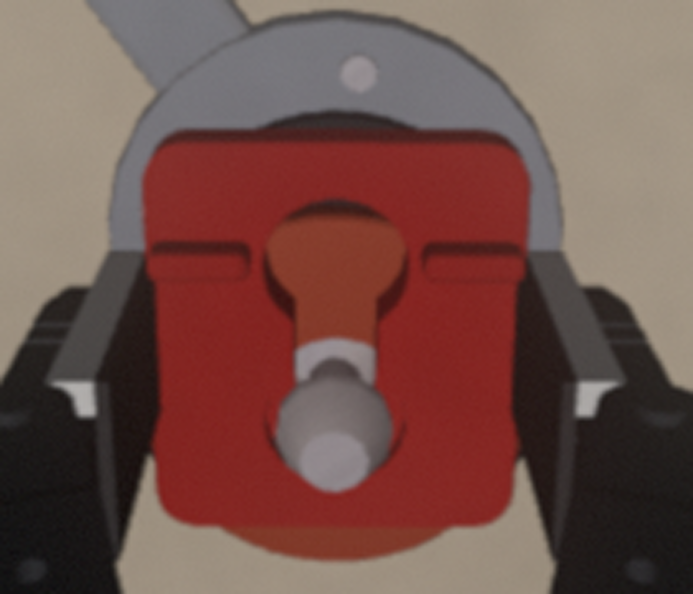

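Call:
arm_command(
  deltas=[
    {"claw": 0.4, "linear": [-2, -0.5, -1], "yaw": 0},
    {"claw": 0.4, "linear": [-2.5, -0.7, -1.5], "yaw": 0},
    {"claw": 0.4, "linear": [-2.5, -0.7, -1.5], "yaw": 0},
  ],
)

```text
t: 21.95
ee_pos: [0.4783, -0.2135, 0.1378]
ee_rot: [-0.351, -3.122, 0.0]
contact_force: [2.2, -1.7, 5.7]
finger_gap: 0.555
```

```bash
python3 - <<'E'
from h import *
go([.5017-.0224,-.2191+.0052,.1382],167.04)
E
```

```text
t 21.95 pos [ 0.4783 -0.2135  0.1378] head 167.15 tilt [-3.e-04 -3.e-04 -1.e+00] LINEAR [-1.1 -0.2 -0.4] YAW 0.11 q6 -0.32 F [ 2.23 -1.65  5.68] gap 0.555
```

Call:
arm_command(
  deltas=[
    {"claw": 0.0, "linear": [-0.5, 0, 0], "yaw": 0},
    {"claw": -0.3, "linear": [-0.5, 0, 0], "yaw": 0},
    {"claw": -0.6, "linear": [-0.5, 0, 0], "yaw": 0},
    {"claw": -1, "linear": [-0.5, 0, 0], "yaw": 0},
    {"claw": -1, "linear": [-0.5, 0, 0], "yaw": 0},
    {"claw": -1, "linear": [-0.5, 0, -25], "yaw": 0},
    {"claw": -1, "linear": [-0.5, 0, -65], "yaw": 0},
    {"claw": -1, "linear": [-40, 0, -65], "yaw": 0},
    {"claw": -1, "linear": [-60, 0, -65], "yaw": 0},
    {"claw": -1, "linear": [-60, 0, -65], "yaw": 0},
  ],
)

```text
t: 22.95
ee_pos: [0.5385, -0.2271, 0.2024]
ee_rot: [0.35, 3.121, -0.0]
contact_force: [-0.5, 0.3, -0.1]
finger_gap: 1.001
```

Call:
arm_command(
  deltas=[
    {"claw": -1, "linear": [0, 0, 0], "yaw": 0},
    {"claw": -1, "linear": [0, 0, 0], "yaw": 0},
  ],
)

```text
t: 23.15
ee_pos: [0.5357, -0.2262, 0.202]
ee_rot: [-0.351, -3.12, -0.001]
contact_force: [-0.2, -0.0, 0.1]
finger_gap: 0.999
```

```bash
python3 - <<'E'
from h import *
c=shot('wrist','w22');s=shot('scene','s22');go([.5017-.0224,-.2191+.0052,.1382],167.04)
im=s['image'][:,:,::-1]
cv2.imwrite('pics/s22a.png',cv2.resize(im[200:340,200:340],None,fx=4,fy=4,interpolation=cv2.INTER_CUBIC)[:600])
E
```

```text
t 23.25 pos [ 0.5359 -0.2264  0.2024] head 167.14 tilt [-1.2e-03  6.0e-04 -1.0e+00] LINEAR [57.8 -0.4 64.2] YAW 0.1 q6 -0.29 F [ 0.74 -0.22  0.23] gap 1.0
```

View pics/w22.png

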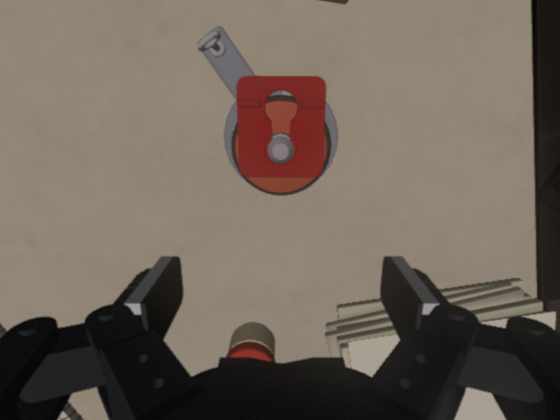

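View pics/s22a.png

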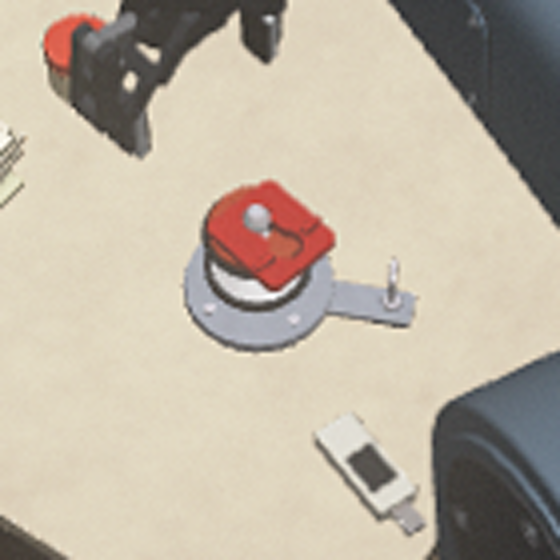

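```bash
python3 - <<'E'
from h import *
c=load('w22');im=c['image'][:,:,::-1]
cv2.imwrite('pics/w22a.png',cv2.resize(im[65:205,210:350],None,fx=4.28,fy=4.28,interpolation=cv2.INTER_CUBIC)[:600])
E
```

```text
(no output)
```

View pics/w22a.png

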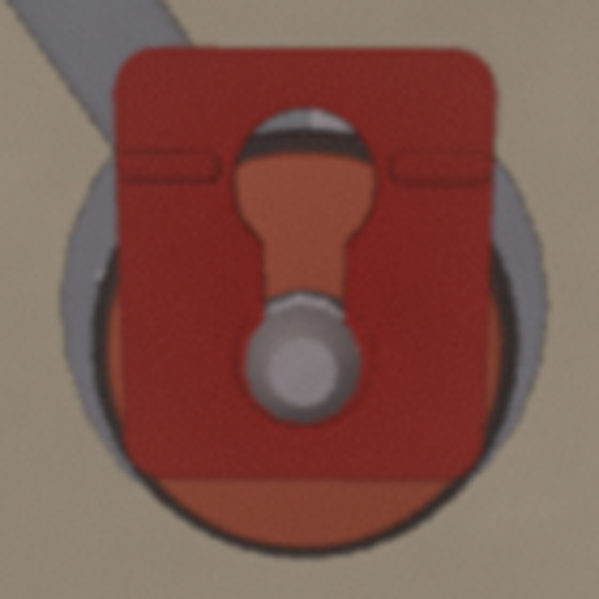

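```bash
python3 - <<'E'
from h import *
from scipy.optimize import least_squares
c=load('w22'); f=lambda u,v:((u+.5)/4.28-.5+210,(v+.5)/4.28-.5+65)
head=at(c,f(302,371),.0825)[:2]; print('head',head)
R=.0095; th=np.linspace(0,2*np.pi,361)
for z in (.0735,.0755,.078):
    a=at(c,f(305,47),z)[:2];b=at(c,f(305,480),z)[:2]; L=np.hypot(*(a-b)); u=(a-b)/L
    l=at(c,f(120,260),z);m=at(c,f(491,260),z)
    def res(p):
        q=proj(c,np.c_[p[0]+R*np.cos(th),p[1]+R*np.sin(th),z+0*th]); return [q[:,0].min()-f(235,0)[0],q[:,0].max()-f(377,0)[0],q[:,1].min()-f(0,108)[1]]
    r=least_squares(res,[.47,-.21]); 
    print(z,'L',L,'W',np.hypot(*(l-m)[:2]),'ang',np.degrees(np.arctan2(u[1],u[0])),'seat-axis',((a+b)/2-u*.0115-[.4914,-.2174])*1000,'from hole',(r.x-u*.023-[.4914,-.2174])*1000,r.fun.round(2))
E
```

```text
head [ 0.49130735 -0.21740287]
0.0735 L 0.05741826233376896 W 0.050152231344169025 ang 167.16781210327446 seat-axis [-0.60535425  0.51432887] from hole [-0.74170085  0.68219444] [-0.07  0.07  0.  ]
0.0755 L 0.05684170941680453 W 0.049648638687434264 ang 167.16781210327446 seat-axis [-0.74288913  0.54681347] from hole [-0.67001135  0.66568368] [-0.24  0.24  0.01]
0.078 L 0.05612101827059904 W 0.04901914786651587 ang 167.16781210327446 seat-axis [-0.91480772  0.58741922] from hole [-0.58033742  0.64503154] [-0.45  0.45  0.01]
```

Call:
arm_command(
  deltas=[
    {"claw": -1, "linear": [-20, 0, 25], "yaw": 0},
    {"claw": -1, "linear": [-35, 0, 50], "yaw": 0},
    {"claw": -1, "linear": [-35, 0, 70], "yaw": 0},
    {"claw": -1, "linear": [-35, 0, 70], "yaw": 0},
    {"claw": -1, "linear": [-35, 0, 70], "yaw": 0},
    {"claw": -1, "linear": [-35, 0, 70], "yaw": 0},
  ],
)

```text
t: 23.85
ee_pos: [0.5713, -0.2348, 0.1345]
ee_rot: [0.351, 3.12, -0.002]
contact_force: [0.8, -0.4, 0.3]
finger_gap: 0.998
```

```bash
python3 - <<'E'
from h import *
c=shot('wrist','w23');go([.5017-.0224,-.2191+.0052,.1382],167.04)
E
```

```text
t 23.9 pos [ 0.5716 -0.235   0.1349] head 167.15 tilt [ 0.0029 -0.0016 -1.    ] LINEAR [94.6  0.  -3.6] YAW 0.11 q6 -0.27 F [-0.11 -0.46  0.24] gap 1.003
```

View pics/w23.png

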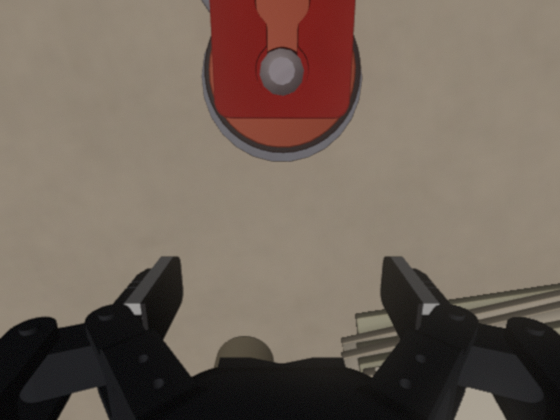

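```bash
python3 - <<'E'
from h import *
c=load('w23');im=c['image'][:,:,::-1]
cv2.imwrite('pics/w23a.png',cv2.resize(im[0:135,200:370],None,fx=4.4,fy=4.4,interpolation=cv2.INTER_CUBIC)[:600])
# red width per row vs z
hsv=cv2.cvtColor(c['image'],cv2.COLOR_RGB2HSV)
for v in (20,40,60):
    row=c['image'][v,195:370].astype(int); print(v,[ (195+i,tuple(row[i])) for i in list(range(12,22))+list(range(152,166))])
E
```

```text
20 [(207, (np.int64(144), np.int64(132), np.int64(117))), (208, (np.int64(143), np.int64(129), np.int64(115))), (209, (np.int64(137), np.int64(118), np.int64(105))), (210, (np.int64(123), np.int64(81), np.int64(70))), (211, (np.int64(116), np.int64(48), np.int64(40))), (212, (np.int64(116), np.int64(36), np.int64(30))), (213, (np.int64(119), np.int64(40), np.int64(35))), (214, (np.int64(118), np.int64(37), np.int64(33))), (215, (np.int64(120), np.int64(41), np.int64(35))), (216, (np.int64(120), np.int64(39), np.int64(35))), (347, (np.int64(122), np.int64(36), np.int64(33))), (348, (np.int64(121), np.int64(36), np.int64(31))), (349, (np.int64(122), np.int64(37), np.int64(33))), (350, (np.int64(122), np.int64(37), np.int64(33))), (351, (np.int64(122), np.int64(38), np.int64(33))), (352, (np.int64(119), np.int64(37), np.int64(33))), (353, (np.int64(114), np.int64(50), np.int64(44))), (354, (np.int64(121), np.int64(90), np.int64(80))), (355, (np.int64(138), np.int64(124), np.int64(109))), (356, (np.int64(143), np.int64(131), np.int64(116))), (357, (np.int64(144), np.int64(131), np.int64(
[... 1972 characters left out ...]
 np.int64(37), np.int64(33))), (348, (np.int64(121), np.int64(37), np.int64(34))), (349, (np.int64(121), np.int64(37), np.int64(33))), (350, (np.int64(116), np.int64(37), np.int64(33))), (351, (np.int64(112), np.int64(43), np.int64(36))), (352, (np.int64(116), np.int64(53), np.int64(41))), (353, (np.int64(117), np.int64(56), np.int64(43))), (354, (np.int64(93), np.int64(48), np.int64(37))), (355, (np.int64(68), np.int64(43), np.int64(38))), (356, (np.int64(55), np.int64(44), np.int64(41))), (357, (np.int64(52), np.int64(44), np.int64(42))), (358, (np.int64(51), np.int64(42), np.int64(40))), (359, (np.int64(63), np.int64(54), np.int64(50))), (360, (np.int64(101), np.int64(90), np.int64(81)))]
```

View pics/w23a.png

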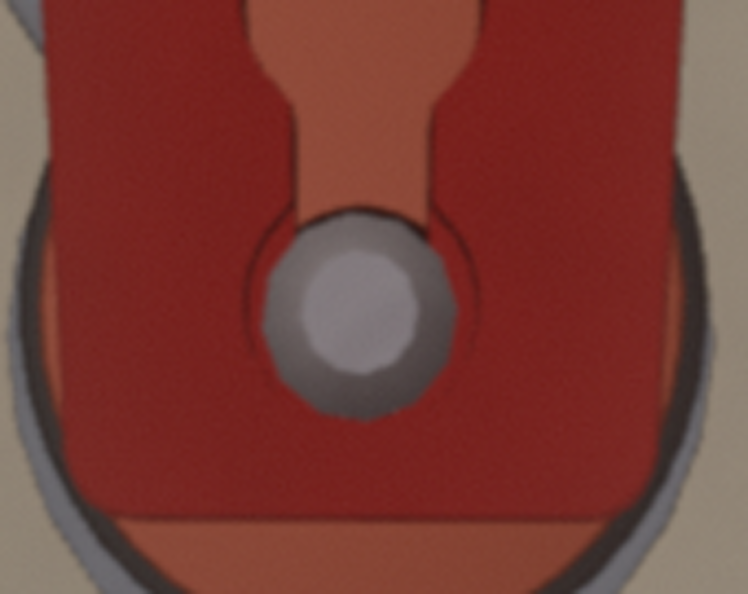

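```bash
python3 - <<'E'
from h import *
c=load('w23')
for v,a,b in ((20,210.1,354.0),(60,212.2,351)):
  for z in (.073,.0755,.078):
    p,q=at(c,(a,v),z),at(c,(b,v),z); d=(p-q)[:2]; print(v,z,np.hypot(*d).round(5))
E
```

```text
20 0.073 0.05077
20 0.0755 0.04981
20 0.078 0.04885
60 0.073 0.0505
60 0.0755 0.04954
60 0.078 0.04858
```

```bash
python3 - <<'E'
from h import *
print(workorder.finish_job())
E
```

```text
the job is handed in; nothing more can be done
None
```

I put the reel, then the washer, then the red keeper on the spindle. I pressed the keeper down about 7 mm (about 8 N), slid it 23 mm until its slot was home, let it rise and released it. The job was handed in at about 24 s of the 61 s; it reports no verdict.

**Last checks, from the wrist camera:**
- **Keeper position:** the seat is about 0.9 mm from the spindle axis (limit 3 mm), and the head shows inside the sunk ring.
- **Keeper height:** the plate's apparent size puts its top at about 75 mm, against 75.5 mm expected. That is only good to about ±1 mm; 73 mm, which would mean not seated, fits the sizes less well.
- **Reel and washer:** both look flat and round the spindle. I did not measure their positions again after locking.
- **Brake plate:** its travel could not be read directly. I inferred it from the keeper's height.
- **Bystanders:** I never touched the jars or the tester, nor the black look-alikes, but did not re-measure where they stand.
- **Gripper:** clear of everything, with a contact force close to zero.

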